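# Pack two L-plates in the clamping tray

### The job

Pack the two L-shaped steel plates into the clamping tray for machining. Slide the plain plate along the tray floor, without lifting it, to the closed end; lay the plate with the wooden grip flat in the tray, turned so that the two L's interlock, and push the sliding stop up so that the plates are packed tight against the closed end with no gaps. Leave the other things on the desk where they are.

Things in the scene. Friction and masses are not known exactly. Their poses are not given: they have to be found in the camera images.
- tray: Fixed dark steel tray, 122 mm wide, 310 mm long. Origin: middle of its underside on the desk; x across, y along it towards the closed end, z up. Floor at z = 4 mm. Inside 106 mm wide (x = -53 to 53 mm); the long side walls are upright to z = 12 mm, then flare outwards at 45 degrees to z = 20 mm, guiding in a plate lowered a few mm off. No wall at the stop's end (y = -170 mm).
- closed_end (a point): Middle of the inner face of the tray's closed end, at floor height: tray x = 0, y = +130 mm, z = 4 mm. The end wall is aluminium, 26 mm high. Axes as the tray's.
- stop (a joint): Sliding stop in m: 0 fully back (inner face at tray y = -140 mm), growing towards the closed end (inner face at y = -140 mm + value), at most 0.130. Upright aluminium bar 100 mm wide, 12 mm thick, top 55 mm above the desk, well above the tray walls. About 2 N of friction, stays where left, no spring. Starts at 0 to 0.010; reads about 0.124 with both plates interlocked and tight.
- stop_back (a point): Middle of the stop's outer face (the one to push, with a small black rubber pad), 35 mm above the desk, 12 mm behind the inner face; moves with the stop. Axes as the tray's: push along +y.
- plain_plate: Plain L-shaped steel plate, 100 x 100 mm, 14 mm thick, arms 46 mm wide, 0.35 kg. Origin: centre of the 100 mm square, underside; centre of mass at x = y = +10 mm. Its 54 mm notch is at its -x, -y corner (inner faces at x = +4, y = +4 mm). Lies in the tray the right way round (axes as the tray's, notch towards the stop), 60 to 100 mm short of the closed end. Packed: centre at tray y = +80 mm.
- grip_plate: L-plate of the same shape, size and frame as the plain one, about 0.35 kg, with a wooden grip. Lies flat on the desk right of the tray, turned anyhow. Packed, it is half a turn from the tray's axes (notch to the closed end), centre at tray y = +34 mm, both plates 146 mm long together. With the plain plate home and the stop back it can be laid at y = -72 to -24 mm; the stop then pushes it in.
- grip (a point): Middle of the wooden grip: a rib 60 mm long, 12 mm thick, from the plate's top (14 mm above its underside) to 46 mm above its underside, over the centre of mass, at x = y = +10 mm of the grip plate; this point is 30 mm above the underside. This point's x axis runs along the rib (the plate's (1, -1) diagonal), y across its thickness.
- mug: White mug, 83 mm, 86 mm high, origin under its centre; leave alone.
- glue_bottle: Yellow glue bottle, 38 mm wide, 98 mm high, origin under its centre; leave alone.
- tape: Roll of tape, 46 mm wide, 12 mm high, origin under its centre; leave alone.

How it is judged (in metres and radians):
At the end, for the whole second after the job is handed in: Both plates lie flat on the tray floor (within 3 mm, 0.05 rad) and at rest, interlocked; the plain plate is within 5 mm of the closed end, the grip plate within 8 mm of its packed place, and the stop is within 5 mm of its tight position (reads over 0.119) (y of plain_plate in the frame of tray above 0.075 m and z of each of plain_plate, grip_plate in the frame of tray below 0.007 m and y of grip_plate in the frame of tray between 0.026 and 0.042 m and x of grip_plate in the frame of tray between -0.01 and 0.01 m and angle between each of grip_plate, plain_plate's own z axis and vertical below 0.05 rad and value of joint stop above 0.119 m and linear speed of each of grip_plate, plain_plate below 0.02 m/s); the robot touches nothing.
It fails at once if the plain plate is lifted off the tray floor by more than 12 mm (z of plain_plate in the frame of tray above 0.016 m).
It fails at once if the mug, the glue bottle or the roll of tape is moved by more than 30 mm (distance of any of mug, glue_bottle, tape from where it was at the start of the episode above 0.03 m).
It also fails if it takes over 64 s, if anything falls off the work surface, if the arm or the gripper's body presses on something with over 40 N, if the wrist force passes 120 N, or if a joint passes its speed limit or range.

### The arm

A 6-joint arm with a two-finger parallel gripper is mounted at the origin on a cart in front of the work surface, level with it; the furniture and walls round the work are solid. World frame = base frame: x ahead of the robot, y to its left, z up, the work surface at z = 0. Lengths are in mm, angles in rad, forces in N, time in s.
With the tool pointing down it reaches from about 275 to 1000 mm from the base axis. Payload 8.4 kg.
Tool frame: the origin (TCP) lies at the very end of the fingers, on their centre line; the grasp point (between the pads) lies 19 mm behind it; z points along the fingers, y is the direction in which the jaws open and shut (so a half turn about z gives the same grasp; the last joint's range is limited). The gripper opens to 85 mm and grips with 20 to 120 N. Pads are 22 mm wide; open, the fingers measure 114 mm over their backs; the gripper's body (76 mm by 85 mm) begins 54 mm behind the grasp point. The pads swing forward as they close: fully open they stand 13 mm farther back than shut.
Start: joints at [-1.157, 0.353, 1.633, -0, 1.155, -0.002], TCP at [252.45, -571.749, 231.281] pointing down, gripper open.
Joint ranges: [-2.63, 2.63], [-0.92, 2.1], [0.06, 2.66], [-1.3, 4.44], [0, 2.69], [-3.02, 3.02]. Speed limits (rad/s): [2.22, 2.22, 2.79, 3.14, 3.14, 3.14].

### API

Orientations are given as [roll, pitch, yaw] about the fixed x, y, z axes, in that order (R = Rz(yaw) Ry(pitch) Rx(roll)).
In Python, from rig import sense, grab_frame, sign_off, masks_of gives the robot as it stands. The module is installed in compiled form; this text tells all that it offers.
- The arm moves only by the shell command python3 -m inch 'ROWS' [FORCE]. ROWS is JSON, a list of rows, each an object of numbers: "gripper": the finger opening in m, from 0 to 0.0854; "tx", "ty", "tz": the shift along the tool's x, y, z in m; "spin": the turn about the tool's z in degrees. In form: [{"gripper": .., "tx": .., "ty": .., "tz": .., "spin": ..}, ...]. A call has exactly 8 rows; each row shifts and turns the commanded pose from where the row before left it, along the tool's axes as they then stand; what a row does not reach is not made up. A row lasts 1/10 s, in which the tool goes at most 50 mm and 8.59 degrees, less where a joint would pass 70% of its speed; a pose out of reach is approached as far as the arm can. A call is refused whole if a number of a shift passes 0.05 or a number of a turn 8.59, either way. A call with a gripper value outside its range is refused whole. The fingers move at their own pace and stop on an object; FORCE is the grip in N (left out, the last holds). Time passes only in rows, so rows that do not move let the fingers close, or fill a call up. It gives the time, the measured TCP pose, the force and the opening at its end, in the units of the state.
- sense(): the state, without advancing time (a new reading comes with each control period).
- grab_frame(name): name is "side" or "top" or "wrist"; returns a dict with "pixels" (480x640x3 uint8, red, green, blue), "K" (3x3 intrinsics, pixels), "extrinsics" (4x4, takes a point from camera to world coordinates). Camera axes: x right, y down, z forward; pixel columns grow to the right and rows downward; lengths in mm; the calibration is good to about 2 mm. The wrist camera is an equidistant fisheye: a pixel r from the principal point sees the ray r / f radians off the axis. A picture is of the moment at which its call begins. There is no depth.
- sign_off(): hands the job in, once; it reports no verdict.
Trained networks look in the newest picture that a camera, given by its name, has taken for a name from the list of things; names that differ only in an ending like _2 or _b are one class to them, and where a whole thing is asked for, a point or a joint stands for the part that bears it (a point fixed in the world has none). Each returns a list of dicts, best first, with "conf" (0 to 1); they miss things now and then, are a little off and sometimes report something else, mostly with a low value. They report only what shows in the picture. A call takes as long as a camera call.
- masks_of(camera, target): "pixels" (480x640 bool, what is visible of it) and "centre" ([row, column] in pixels, amid what is visible of it).
The state is a dict: "clock": time; "qpos": joint angles; "qvel": joint speeds; "joint_efforts": joint torques, N m; "eef_pos": TCP position; "tcp_rot": TCP orientation; "contact_force": force on the tool from outside, world axes, zero at the start; "wrist_torque": the same for the moment, N m; "opening": opening from 0.0 (shut) to 1.0 (fully open).
Only numpy, scipy, OpenCV 4.12 (cv2) and the standard library are available. Lean on these libraries where they do the work, as an engineer would, in place of code of your own. Each camera call takes 0.05 s, during which the arm holds its last target.

## Working session

There is one attempt and no reset: what is moved stays moved. The work goes in short steps, Python scripts to look and compute and a shell command to move; the robot and the scene stay as the last step left them, time stands still between calls to the robot, and variables do not carry over. Pictures are saved under pics/ and viewed, and the job is handed in when it is done.

```bash
mkdir -p pics
python3 - <<'E'
from rig import *
import cv2
s=sense(); print({k:s[k] for k in s})
for n in ("side","top","wrist"):
    f=grab_frame(n); cv2.imwrite(f"pics/{n}0.png",f["pixels"][:,:,::-1]); print(n,f["K"],f["extrinsics"])
E
```

```text
{'clock': 0.0, 'qpos': array([-1.15738643e+00,  3.53635480e-01,  1.63417784e+00,  7.93711041e-07,
        1.15516633e+00, -2.41803646e-03]), 'qvel': array([ 0.00103934, -0.00213143, -0.00072186,  0.00063161,  0.00076523,
       -0.00010942]), 'joint_efforts': array([-1.01675487e-03, -6.05251622e+01, -3.42067623e+01, -1.38061189e-06,
        9.37240839e-03, -6.72412227e-06]), 'eef_pos': array([ 252.26025748, -571.29467951,  230.55088015]), 'tcp_rot': array([-3.14020566e+00, -4.07950163e-06,  4.15827612e-01]), 'contact_force': array([ 0.28913623, -1.05953408, -0.26305823]), 'wrist_torque': array([ 0.00406697, -0.01868074,  0.02005329]), 'opening': 1.0009414364272853}
side [[484.53817078   0.         315.90917913]
 [  0.         484.53817078 237.79901065]
 [  0.           0.           1.        ]] [[ 9.99337134e-01 -2.56403375e-02  2.58431019e-02  5.11123430e+02]
 [-3.57208791e-02 -5.53698193e-01  8.31950918e-01 -7.33048661e+02]
 [-7.02222347e-03 -8.32322584e-01 -5.54247061e-01  5.94649589e+02]
 [ 0.00000000e+00  0.00000000e+00  0.00000000e+00  1.00000000e+00]]
top [[472.39175362   0.         319.49272755]
 [  0.         472.39175362 246.08045136]
 [  0.           0.           1.        ]] [[ 1.15702513e-02 -9.90584305e-01  1.36414311e-01  4.14592832e+02]
 [-9.99877356e-01 -1.29014422e-02 -8.87834877e-03  4.98080254e+01]
 [ 1.05546943e-02 -1.36294856e-01 -9.90612089e-01  1.01729955e+03]
 [ 0.00000000e+00  0.00000000e+00  0.00000000e+00  1.00000000e+00]]
wrist [[371.64829954   0.         315.65310746]
 [  0.         371.64829954 234.10983421]
 [  0.           0.           1.        ]] [[ 4.05884618e-01 -8.68110051e-01 -2.85731722e-01  3.24791771e+02]
 [-9.13923565e-01 -3.85941517e-01 -1.25669658e-01 -5.38529626e+02]
 [-1.18064058e-03  3.12144335e-01 -9.50033957e-01  3.72646341e+02]
 [ 0.00000000e+00  0.00000000e+00  0.00000000e+00  1.00000000e+00]]
```

View pics/top0.png

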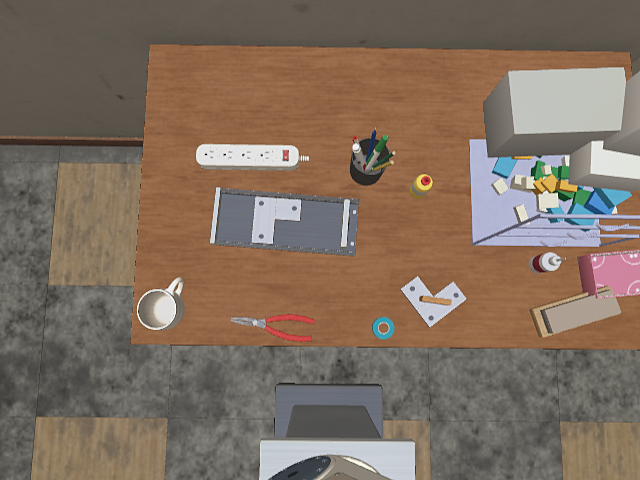

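View pics/side0.png

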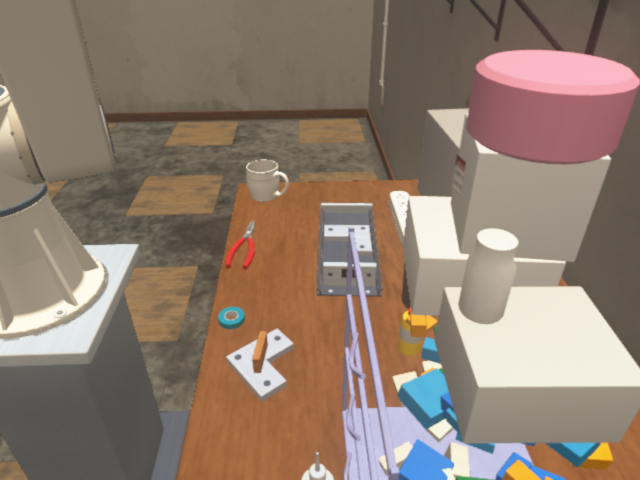

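The top view shows the tray at about (285,222), with the closed end left and the stop right at (347,222). The plain plate is in it at (270,220), and the grip plate is at (433,300). The side view agrees. Next I'll measure.

```bash
cat > h.py <<'E'
import numpy as np, cv2
from rig import *
def ray(f,uv,z):
    K,E=f["K"],f["extrinsics"]; uv=np.atleast_2d(np.asarray(uv,float))
    d=np.c_[(uv[:,0]-K[0,2])/K[0,0],(uv[:,1]-K[1,2])/K[1,1],np.ones(len(uv))]
    if f.get("fish"):
        m=d[:,:2]; r=np.linalg.norm(m,axis=1); s=np.where(r>1e-9,np.sin(r)/np.maximum(r,1e-9),1)
        d=np.c_[m*s[:,None],np.cos(r)]
    w=d@E[:3,:3].T; o=E[:3,3]; return o+w*((z-o[2])/w[:,2])[:,None]
def proj(f,P):
    K,E=f["K"],f["extrinsics"]; c=(np.atleast_2d(P)-E[:3,3])@E[:3,:3]
    if f.get("fish"):
        r=np.linalg.norm(c[:,:2],axis=1); th=np.arctan2(r,c[:,2]); s=np.where(r>1e-9,th/np.maximum(r,1e-9),0)
        q=c[:,:2]*s[:,None]
    else: q=c[:,:2]/c[:,2:]
    return q*[K[0,0],K[1,1]]+[K[0,2],K[1,2]]
def grab(n):
    f=grab_frame(n); f["fish"]=(n=="wrist"); return f
L=np.array([[-50,4],[-50,50],[50,50],[50,-50],[4,-50],[4,4]],float)
def fr(x,y,th,P):
    P=np.atleast_2d(P).astype(float); c,s=np.cos(th),np.sin(th); R=np.array([[c,-s],[s,c]])
    Q=P.copy(); Q[:,:2]=P[:,:2]@R.T+[x,y]; return Q
E
python3 - <<'E'
from h import *
from rig import masks_of
f=grab("top"); g=grab("side")
for n in ["plain_plate","grip_plate","tray","stop","tape","glue_bottle","mug","grip"]:
  for c,F in(("top",f),("side",g)):
    for r in masks_of(c,n)[:1]:
        m=r["pixels"].astype(np.uint8); ys,xs=np.nonzero(m); 
        rect=cv2.minAreaRect(np.c_[xs,ys].astype(np.float32))
        print(n,c,round(r["conf"],2),r["centre"],len(xs),ray(F,[r["centre"][::-1]],14)[0].round(0), ray(F,cv2.boxPoints(rect),14)[:,:2].round(0).tolist())
        np.save(f"m_{n}_{c}.npy",m)
p=f["pixels"][:,:,::-1]
cv2.imwrite("pics/ct.png",cv2.resize(p[180:265,200:370],None,fx=4.6,fy=4.6,interpolation=cv2.INTER_CUBIC))
cv2.imwrite("pics/cg.png",cv2.resize(p[265:345,370:480],None,fx=7,fy=7,interpolation=cv2.INTER_CUBIC))
q=g["pixels"][:,:,::-1]
cv2.imwrite("pics/cs.png",cv2.resize(q[190:400,210:390],None,fx=2.8,fy=2.8,interpolation=cv2.INTER_CUBIC))
E
```

```text
plain_plate top 0.79 [218.0, 270.8] 1559 [613. 147.  14.] [[556.0, 190.0], [662.0, 184.0], [654.0, 81.0], [548.0, 89.0]]
plain_plate side 0.68 [232.5, 354.2] 801 [623. 156.  14.] [[558.0, 190.0], [664.0, 185.0], [649.0, 70.0], [553.0, 74.0]]
grip_plate top 0.65 [298.9, 432.7] 1625 [ 443. -200.   14.] [[463.0, -129.0], [525.0, -211.0], [444.0, -272.0], [383.0, -191.0]]
grip_plate side 0.67 [360.5, 262.1] 2731 [ 442. -204.   14.] [[380.0, -196.0], [454.0, -108.0], [518.0, -217.0], [446.0, -288.0]]
tray top 0.72 [221.1, 301.8] 6645 [607.  80.  14.] [[551.0, 277.0], [680.0, 273.0], [660.0, -44.0], [532.0, -35.0]]
tray side 0.79 [259.5, 342.1] 3772 [588.  57.  14.] [[544.0, 291.0], [701.0, 283.0], [651.0, -56.0], [532.0, -51.0]]
stop top 0.61 [226.0, 346.4] 356 [597. -17.  14.] [[547.0, -1.0], [658.0, -10.0], [656.0, -26.0], [546.0, -17.0]]
stop side 0.89 [274.5, 342.5] 955 [585.   8.  14.] [[546.0, -23.0], [549.0, 50.0], [654.0, 45.0], [644.0, -27.0]]
tape top 0.8 [327.3, 375.9] 300 [382. -79.  14.] [[382.0, -62.0], [412.0, -92.0], [381.0, -124.0], [351.0, -93.0]]
tape side 0.86 [314.4, 231.2] 442 [381. -96.  14.] [[355.0, -73.0], [398.0, -75.0], [403.0, -131.0], [363.0, -129.0]]
glue_bottle top 0.72 [185.5, 420.9] 412 [ 689. -179.   14.] [[681.0, -145.0], [722.0, -185.0], [693.0, -213.0], [652.0, -172.0]]
glue_bottle side 0.92 [343.1, 405.4] 557 [ 673. -177.   14.] [[675.0, -98.0], [713.0, -99.0], [691.0, -204.0], [656.0, -202.0]]
mug top 0.62 [308.3, 161.9] 1764 [417. 370.  14.] [[434.0, 439.0], [483.0, 335.0], [402.0, 295.0], [355.0, 398.0]]
mug side 0.88 [179.5, 262.4] 1300 [407. 423.  14.] [[333.0, 497.0], [426.0, 614.0], [485.0, 366.0], [401.0, 279.0]]
grip top 0.86 [296.8, 432.3] 1638 [ 447. -199.   14.] [[462.0, -130.0], [525.0, -211.0], [444.0, -272.0], [383.0, -191.0]]
grip side 0.68 [361.8, 261.1] 2676 [ 440. -207.   14.] [[380.0, -196.0], [460.0, -113.0], [517.0, -222.0], [441.0, -288.0]]
```

View pics/wrist0.png

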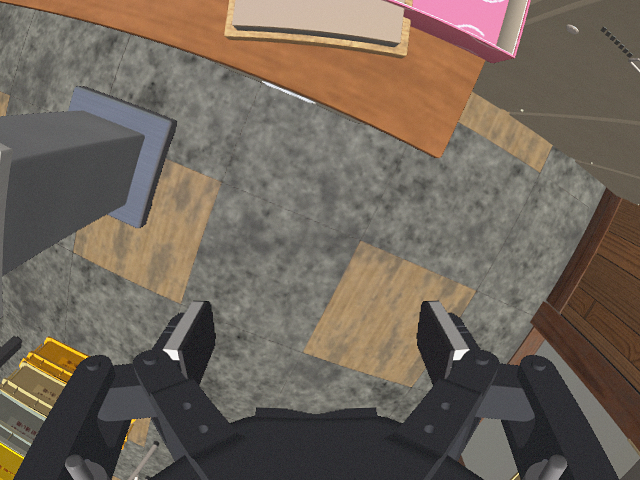

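View crops.

View pics/ct.png

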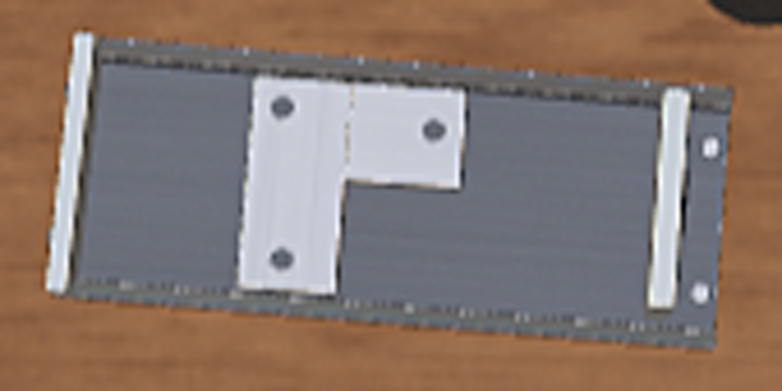

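View pics/cg.png

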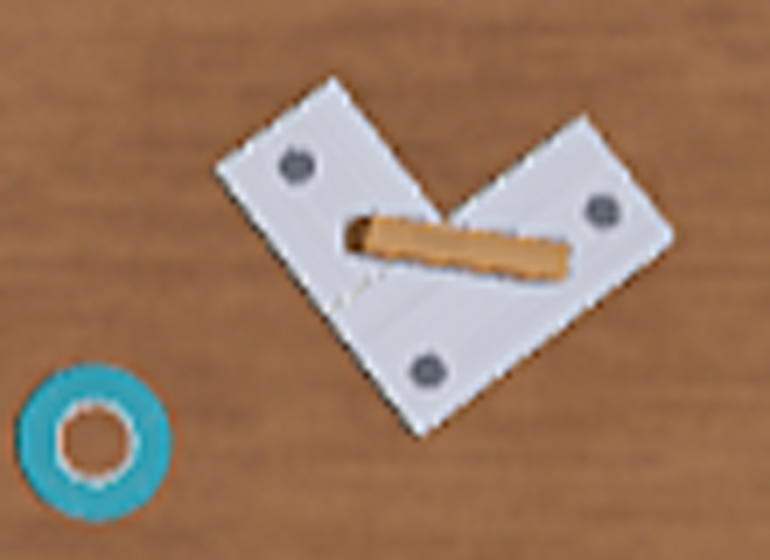

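View pics/cs.png

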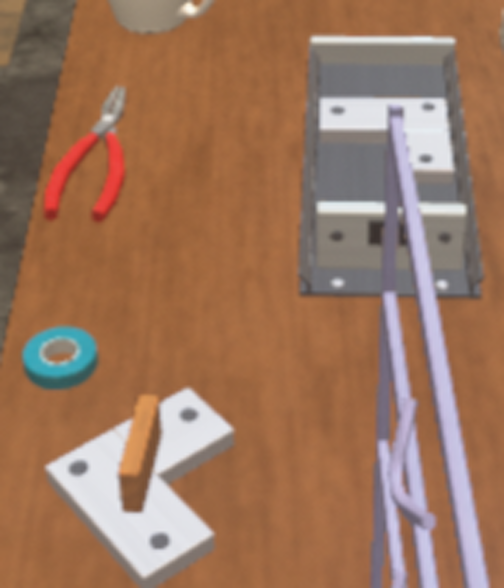

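```bash
cat > m0.py <<'E'
from h import *
from scipy.optimize import least_squares
f=grab("top")
def px(a,s,off): return (np.array(a,float)+.5)/s-.5+off
ct=lambda a: px(a,4.6,[200,180]); cg=lambda a: px(a,7,[370,265])
Lccw=np.array([[50,50],[-50,50],[-50,4],[4,4],[4,-50],[50,-50]],float)
def fit(P3,uv,x0):
    r=lambda p:(proj(f,fr(*p,P3))-uv).ravel()
    s=least_squares(r,x0,loss="soft_l1"); return s.x,r(s.x).reshape(-1,2)
g,res=fit(np.c_[Lccw,np.full(6,14)],cg([(420,438),(674,237),(583,115),(447,219),(333,77),(215,168)]),[450,-200,2.2])
print("grip plate",g.round(3),res.round(2).tolist()); 
print("grip pt",fr(*g,[[10,10,30]]).round(1),"rib yaw",g[2]-np.pi/4)
t,res=fit(np.array([[-61,140,26],[61,140,26],[-61,130,26.],[61,130,26],[61,-170,20],[-61,-170,20]]),ct([(47,291),(75,33),(68,293),(95,33),(732,88),(715,350)]),[600,120,0])
print("tray",t.round(3),res.round(2).tolist())
# plate order CCW from (50,50)= upper-left in img
pp,res=fit(np.c_[Lccw,np.full(6,18)],ct([(255,78),(239,288),(335,293),(345,180),(460,188),(467,90)]),[610,130,0.07])
print("plain",pp.round(3),res.round(2).tolist())
s=ray(f,ct([(665,88),(690,90),(672,308),(647,307)]),55)
inv=lambda P:(np.array(P)[:,:2]-t[:2])@np.array([[np.cos(t[2]),-np.sin(t[2])],[np.sin(t[2]),np.cos(t[2])]])
print("stop in tray",inv(s).round(1).tolist()); print("plain in tray",inv([pp[:2]]))
E
python3 m0.py
```

```text
grip plate [ 454.487 -201.631    2.221] [[-0.09, -0.22], [0.53, -0.05], [-0.05, -0.07], [-0.44, 0.26], [0.11, 0.09], [-0.04, -0.01]]
grip pt [[ 440.5 -199.7   30. ]] rib yaw 1.4357825580521153
tray [ 6.06319e+02  1.29967e+02 -6.90000e-02] [[-0.42, -0.1], [-0.13, 0.03], [-0.27, -0.15], [0.16, 0.41], [0.47, 0.44], [0.2, -0.67]]
plain [ 6.06217e+02  1.34226e+02 -5.00000e-02] [[-0.06, -0.06], [-0.33, -0.06], [0.31, 0.19], [0.02, -0.05], [0.08, -0.23], [-0.02, 0.22]]
stop in tray [[50.7, -135.9], [50.7, -147.3], [-49.5, -146.5], [-50.0, -135.3]]
plain in tray [[-0.39637769  4.24246821]]
```

```bash
python3 -m inch '[{"gripper":0,"spin":-7.8},{"gripper":0,"spin":-7.8},{"gripper":0,"spin":-7.8},{"gripper":0,"spin":-7.8},{"gripper":0,"spin":-7.8},{"gripper":0,"spin":-7.8},{"gripper":0,"spin":-7.7},{"gripper":0,"spin":-7.7}]' 40
cat > to.py <<'E'
import sys
from h import *
T=np.array([606.3,130.0,-0.069])
def show(tw,yaw=None,z=None):
    s=sense(); p=s["eef_pos"]; y=s["tcp_rot"][2]
    d=np.array([*tw,p[2] if z is None else z])-p
    ex=np.array([np.cos(y),np.sin(y)]); ey=np.array([np.sin(y),-np.cos(y)])
    print("pos",p.round(1),"rot",s["tcp_rot"].round(3),"open",round(s["opening"],2),"F",s["contact_force"].round(1))
    c,sn=np.cos(T[2]),np.sin(T[2]); q=p[:2]-T[:2]; print("in tray",round(q[0]*c+q[1]*sn,1),round(-q[0]*sn+q[1]*c,1))
    print("target",np.round(tw,1),"tx %.1f ty %.1f tz %.1f"%(d[:2]@ex,d[:2]@ey,-d[2]), "" if yaw is None else "spin %.2f"%(-np.degrees((yaw-y+np.pi)%(2*np.pi)-np.pi)))
if __name__=="__main__":
    a=sys.argv; v=[float(q) for q in a[2:]]
    xy=v[:2] if a[1]=="w" else fr(*T,[[v[0],v[1],0]])[0,:2]
    show(xy,v[3] if len(v)>3 else None,v[2] if len(v)>2 else None)
E
python3 to.py t 14 -78 10 1.502
```

```text
pos [ 252.5 -571.7  231.3] rot [-3.142 -0.     0.416] open 1.0 F [-0.1 -0.3  0.5]
in tray -304.6 -724.5
target [614.9  51.2] tx 583.2 ty -423.5 tz 221.3 spin -62.23$[0]: bad value
```

```bash
python3 -m inch '[{"gripper":0.0,"tx":0.0,"ty":0.0,"tz":0.0,"spin":-7.8},{"gripper":0.0,"tx":0.0,"ty":0.0,"tz":0.0,"spin":-7.8},{"gripper":0.0,"tx":0.0,"ty":0.0,"tz":0.0,"spin":-7.8},{"gripper":0.0,"tx":0.0,"ty":0.0,"tz":0.0,"spin":-7.8},{"gripper":0.0,"tx":0.0,"ty":0.0,"tz":0.0,"spin":-7.8},{"gripper":0.0,"tx":0.0,"ty":0.0,"tz":0.0,"spin":-7.8},{"gripper":0.0,"tx":0.0,"ty":0.0,"tz":0.0,"spin":-7.7},{"gripper":0.0,"tx":0.0,"ty":0.0,"tz":0.0,"spin":-7.7}]' 40; echo
python3 to.py t 14 -78 10 1.502
```

```text
clock: 1.9
eef_pos: [252.5, -571.8, 231.3]
tcp_rot: [3.142, 0.0, 1.507]
contact_force: [-1.0, 0.4, -0.3]
opening: -0.001

pos [ 252.5 -571.8  231.3] rot [3.142 0.    1.507] open -0.0 F [-1.   0.4 -0.3]
in tray -304.6 -724.5
target [614.9  51.2] tx 644.8 ty 321.9 tz 221.3 spin 0.28
```

```bash
python3 -m inch '[{"gripper":0.0,"tx":0.04,"ty":0.02,"tz":0.0,"spin":0.0},{"gripper":0.0,"tx":0.04,"ty":0.02,"tz":0.0,"spin":0.0},{"gripper":0.0,"tx":0.04,"ty":0.02,"tz":0.0,"spin":0.0},{"gripper":0.0,"tx":0.04,"ty":0.02,"tz":0.0,"spin":0.0},{"gripper":0.0,"tx":0.04,"ty":0.02,"tz":0.0,"spin":0.0},{"gripper":0.0,"tx":0.04,"ty":0.02,"tz":0.0,"spin":0.0},{"gripper":0.0,"tx":0.04,"ty":0.02,"tz":0.0,"spin":0.0},{"gripper":0.0,"tx":0.04,"ty":0.02,"tz":0.0,"spin":0.0}]'; python3 -m inch '[{"gripper":0.0,"tx":0.04,"ty":0.02,"tz":0.0,"spin":0.0},{"gripper":0.0,"tx":0.04,"ty":0.02,"tz":0.0,"spin":0.0},{"gripper":0.0,"tx":0.04,"ty":0.02,"tz":0.0,"spin":0.0},{"gripper":0.0,"tx":0.04,"ty":0.02,"tz":0.0,"spin":0.0},{"gripper":0.0,"tx":0.04,"ty":0.02,"tz":0.0,"spin":0.0},{"gripper":0.0,"tx":0.04,"ty":0.02,"tz":0.0,"spin":0.0},{"gripper":0.0,"tx":0.04,"ty":0.02,"tz":0.0,"spin":0.0},{"gripper":0.0,"tx":0.0,"ty":0.0,"tz":0.0,"spin":0.0}]'; 
python3 to.py t 14 -78 10 1.502
```

```text
clock: 2.7
eef_pos: [435.0, -262.1, 231.6]
tcp_rot: [3.141, 0.0, 1.501]
contact_force: [1.0, 0.1, 0.2]
opening: -0.0
clock: 3.5
eef_pos: [595.7, 10.3, 231.3]
tcp_rot: [3.14, -0.002, 1.505]
contact_force: [0.5, -1.0, -0.6]
opening: -0.0
pos [595.7  10.3 231.3] rot [ 3.140e+00 -2.000e-03  1.505e+00] open -0.0 F [ 0.5 -1.  -0.6]
in tray -2.3 -120.1
target [614.9  51.2] tx 42.1 ty 16.4 tz 221.3 spin 0.17
```

Works well. Move over and descend, then view through the wrist camera.

```bash
python3 -m inch '[{"gripper":0.0,"tx":0.021,"ty":0.008,"tz":0.0,"spin":0.0},{"gripper":0.0,"tx":0.021,"ty":0.008,"tz":0.0,"spin":0.0},{"gripper":0.0,"tx":0.0,"ty":0.0,"tz":0.04,"spin":0.0},{"gripper":0.0,"tx":0.0,"ty":0.0,"tz":0.04,"spin":0.0},{"gripper":0.0,"tx":0.0,"ty":0.0,"tz":0.03,"spin":0.0},{"gripper":0.0,"tx":0.0,"ty":0.0,"tz":0.03,"spin":0.0},{"gripper":0.0,"tx":0.0,"ty":0.0,"tz":0.0,"spin":0.0},{"gripper":0.0,"tx":0.0,"ty":0.0,"tz":0.0,"spin":0.0}]'; 
python3 to.py t 14 -78 10 1.502
python3 - <<'E'
from h import *
for n in ("wrist","top"):
    f=grab(n)
    im=f["pixels"][:,:,::-1].copy()
    if n=="top": im=cv2.resize(im[160:280,190:390],None,fx=4,fy=4,interpolation=cv2.INTER_CUBIC)
    else: print(f["extrinsics"])
    cv2.imwrite(f"pics/{n}1.png",im)
E
```

```text
clock: 4.3
eef_pos: [612.0, 46.4, 91.6]
tcp_rot: [-3.141, 0.0, 1.501]
contact_force: [-0.1, -0.4, 0.4]
opening: -0.002
pos [612.   46.4  91.6] rot [-3.141  0.     1.501] open -0.0 F [-0.1 -0.4  0.4]
in tray 11.5 -83.0
target [614.9  51.2] tx 5.0 ty 2.5 tz 81.6 spin -0.05
[[ 9.97720833e-01 -6.37205991e-02 -2.21996482e-02  6.17006157e+02]
 [-6.74662871e-02 -9.47879361e-01 -3.11404909e-01  1.26929352e+02]
 [-1.19968097e-03  3.12192893e-01 -9.50017978e-01  2.33564493e+02]
 [ 0.00000000e+00  0.00000000e+00  0.00000000e+00  1.00000000e+00]]
```

View pics/wrist1.png

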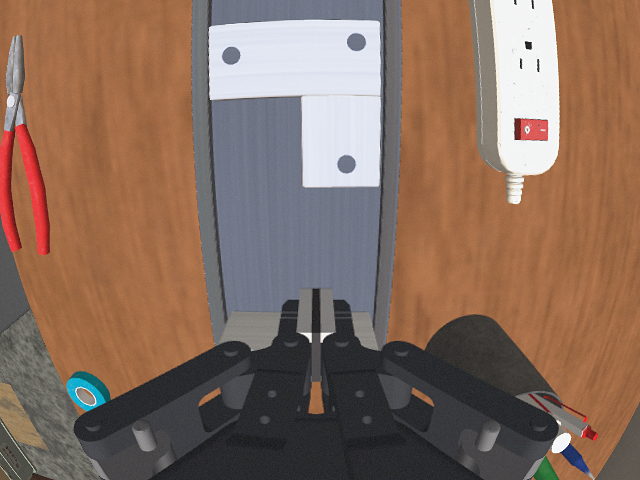

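View pics/top1.png

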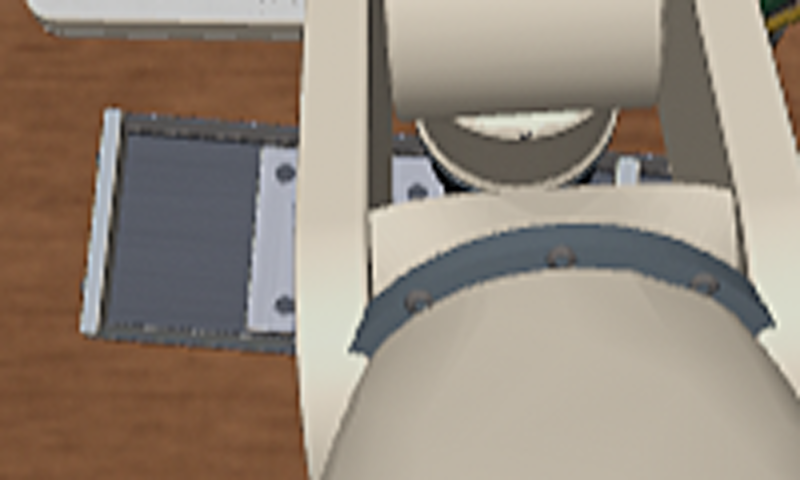

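The wrist view shows the tool 8 mm inside the long arm's edge (columns 302–380, tool at 316), which matches tray x≈12. Lowering to push height.

```bash
python3 -m inch '[{"gripper":0.0,"tx":0.0,"ty":0.0025,"tz":0.03,"spin":0.0},{"gripper":0.0,"tx":0.0,"ty":0.0,"tz":0.03,"spin":0.0},{"gripper":0.0,"tx":0.0,"ty":0.0,"tz":0.01,"spin":0.0},{"gripper":0.0,"tx":0.0,"ty":0.0,"tz":0.01,"spin":0.0},{"gripper":0.0,"tx":0.0,"ty":0.0,"tz":0.0,"spin":0.0},{"gripper":0.0,"tx":0.01,"ty":0.0,"tz":0.0,"spin":0.0},{"gripper":0.0,"tx":0.01,"ty":0.0,"tz":0.0,"spin":0.0},{"gripper":0.0,"tx":0.0,"ty":0.0,"tz":0.0,"spin":0.0}]'; 
python3 to.py t 14 19 10 1.502
```

```text
clock: 5.2
eef_pos: [617.0, 68.3, 12.3]
tcp_rot: [3.14, -0.001, 1.503]
contact_force: [-0.3, 0.7, 0.1]
opening: -0.002
pos [617.   68.3  12.3] rot [ 3.140e+00 -1.000e-03  1.503e+00] open -0.0 F [-0.3  0.7  0.1]
in tray 14.9 -60.9
target [621.6 148. ] tx 79.9 ty -0.8 tz 2.3 spin 0.03
```

Push: about 80 mm, slowly, in two stages.

```bash
python3 -m inch '[{"gripper":0.0,"tx":0.008,"ty":0.0,"tz":0.002,"spin":0.0},{"gripper":0.0,"tx":0.009,"ty":0.0,"tz":0.0,"spin":0.0},{"gripper":0.0,"tx":0.009,"ty":0.0,"tz":0.0,"spin":0.0},{"gripper":0.0,"tx":0.009,"ty":0.0,"tz":0.0,"spin":0.0},{"gripper":0.0,"tx":0.009,"ty":0.0,"tz":0.0,"spin":0.0},{"gripper":0.0,"tx":0.009,"ty":0.0,"tz":0.0,"spin":0.0},{"gripper":0.0,"tx":0.009,"ty":0.0,"tz":0.0,"spin":0.0},{"gripper":0.0,"tx":0.005,"ty":0.0,"tz":0.0,"spin":0.0}]'; 
python3 to.py t 14 19 10 1.502
python3 - <<'E'
from h import *
f=grab("wrist"); cv2.imwrite(f"pics/w2.png",f["pixels"][:,:,::-1])
E
```

```text
clock: 6.0
eef_pos: [620.8, 134.4, 9.3]
tcp_rot: [3.142, -0.0, 1.502]
contact_force: [0.5, -4.6, 3.2]
opening: 0.003
pos [620.8 134.4   9.3] rot [ 3.142 -0.     1.502] open 0.0 F [ 0.5 -4.6  3.2]
in tray 14.1 5.4
target [621.6 148. ] tx 13.6 ty -0.1 tz -0.7 spin -0.01
```

View pics/w2.png

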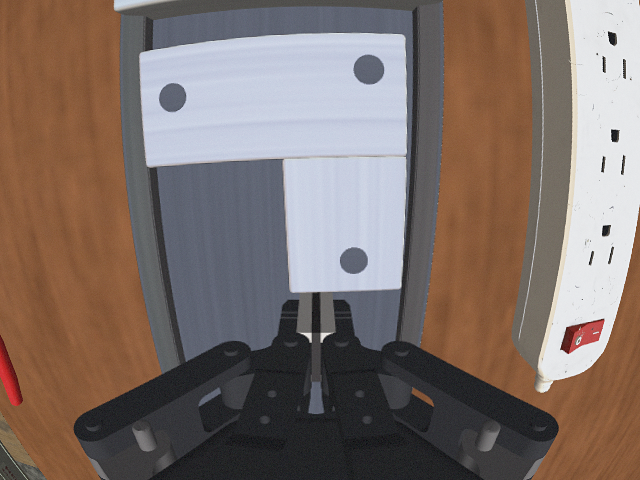

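The plate slides well (edge at row 291, about a 15 mm gap left to the end wall). Pushing the rest until the force rises.

```bash
python3 -m inch '[{"gripper":0.0,"tx":0.005,"ty":0.0,"tz":0.0,"spin":0.0},{"gripper":0.0,"tx":0.005,"ty":0.0,"tz":0.0,"spin":0.0},{"gripper":0.0,"tx":0.003,"ty":0.0,"tz":0.0,"spin":0.0},{"gripper":0.0,"tx":0.001,"ty":0.0,"tz":0.0,"spin":0.0},{"gripper":0.0,"tx":0.0,"ty":0.0,"tz":0.0,"spin":0.0},{"gripper":0.0,"tx":0.0,"ty":0.0,"tz":0.0,"spin":0.0},{"gripper":0.0,"tx":0.0,"ty":0.0,"tz":0.0,"spin":0.0},{"gripper":0.0,"tx":0.0,"ty":0.0,"tz":0.0,"spin":0.0}]'; 
python3 to.py t 14 19 10 1.502
python3 - <<'E'
from h import *
f=grab("wrist"); cv2.imwrite(f"pics/w3.png",f["pixels"][:,:,::-1])
E
```

```text
clock: 6.85
eef_pos: [621.7, 147.4, 9.2]
tcp_rot: [-3.142, -0.0, 1.501]
contact_force: [-0.6, 0.0, 0.0]
opening: -0.002
pos [621.7 147.4   9.2] rot [-3.142 -0.     1.501] open -0.0 F [-0.6  0.   0. ]
in tray 14.1 18.4
target [621.6 148. ] tx 0.6 ty -0.1 tz -0.8 spin -0.04
```

View pics/w3.png

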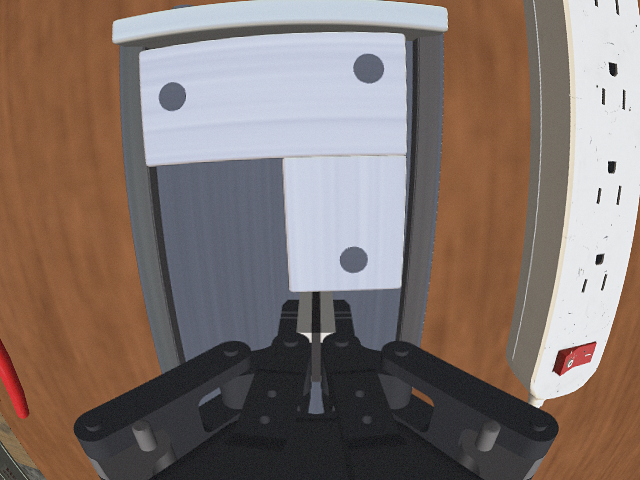

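Very nearly home: a thin gap remains at row ~40, left side. Continuing with 1 mm steps.

```bash
python3 -m inch '[{"gripper":0.0,"tx":0.001,"ty":0.0,"tz":0.0,"spin":0.0},{"gripper":0.0,"tx":0.001,"ty":0.0,"tz":0.0,"spin":0.0},{"gripper":0.0,"tx":0.001,"ty":0.0,"tz":0.0,"spin":0.0},{"gripper":0.0,"tx":0.0,"ty":0.0,"tz":0.0,"spin":0.0},{"gripper":0.0,"tx":0.0,"ty":0.0,"tz":0.0,"spin":0.0},{"gripper":0.0,"tx":0.0,"ty":0.0,"tz":0.0,"spin":0.0},{"gripper":0.0,"tx":0.0,"ty":0.0,"tz":0.0,"spin":0.0},{"gripper":0.0,"tx":0.0,"ty":0.0,"tz":0.0,"spin":0.0}]'; 
python3 to.py t 14 19 10 1.502
python3 - <<'E'
from h import *
f=grab("wrist"); cv2.imwrite(f"pics/w4.png",f["pixels"][:,:,::-1])
E
```

```text
clock: 7.7
eef_pos: [621.1, 148.3, 9.2]
tcp_rot: [-3.14, 0.003, 1.502]
contact_force: [-1.4, -10.7, 3.7]
opening: -0.001
pos [621.1 148.3   9.2] rot [-3.140e+00  3.000e-03  1.502e+00] open -0.0 F [ -1.4 -10.7   3.7]
in tray 13.5 19.3
target [621.6 148. ] tx -0.3 ty 0.5 tz -0.8 spin -0.00
```

View pics/w4.png

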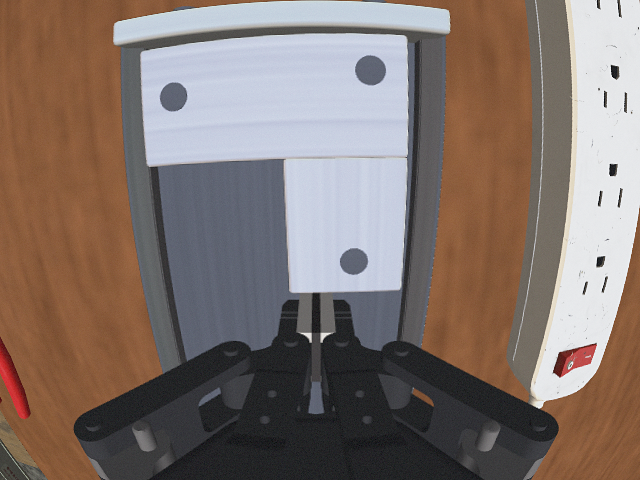

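Contact force is 10.7 N and TCP tray y=19.3 (+11 = 30.3, expected 30), so the plain plate is home. Backing off and lifting.

```bash
python3 -m inch '[{"gripper":0.0,"tx":-0.015,"ty":0.0,"tz":0.0,"spin":0.0},{"gripper":0.0,"tx":-0.015,"ty":0.0,"tz":-0.005,"spin":0.0},{"gripper":0.0,"tx":0.0,"ty":0.0,"tz":-0.04,"spin":0.0},{"gripper":0.05,"tx":0.0,"ty":0.0,"tz":-0.04,"spin":0.0},{"gripper":0.05,"tx":0.0,"ty":0.0,"tz":-0.04,"spin":3.8},{"gripper":0.05,"tx":0.0,"ty":0.0,"tz":0.0,"spin":0.0},{"gripper":0.05,"tx":0.0,"ty":0.0,"tz":0.0,"spin":0.0},{"gripper":0.05,"tx":0.0,"ty":0.0,"tz":0.0,"spin":0.0}]'; 
python3 to.py w 440.5 -199.7 19 1.436
```

```text
clock: 8.55
eef_pos: [619.1, 119.8, 133.4]
tcp_rot: [-3.14, 0.0, 1.435]
contact_force: [-0.2, 0.3, -0.3]
opening: 0.579
pos [619.1 119.8 133.4] rot [-3.14   0.     1.435] open 0.58 F [-0.2  0.3 -0.3]
in tray 13.4 -9.3
target [ 440.5 -199.7] tx -340.8 ty -133.7 tz 114.4 spin -0.05
```

```bash
python3 -m inch '[{"gripper":0.05,"tx":-0.042,"ty":-0.0167,"tz":0.0,"spin":0.0},{"gripper":0.05,"tx":-0.043,"ty":-0.0167,"tz":0.0,"spin":0.0},{"gripper":0.05,"tx":-0.043,"ty":-0.0167,"tz":0.0,"spin":0.0},{"gripper":0.05,"tx":-0.043,"ty":-0.0167,"tz":0.0,"spin":0.0},{"gripper":0.05,"tx":-0.043,"ty":-0.0167,"tz":0.0,"spin":0.0},{"gripper":0.05,"tx":-0.043,"ty":-0.0167,"tz":0.0,"spin":0.0},{"gripper":0.05,"tx":-0.043,"ty":-0.0167,"tz":0.0,"spin":0.0},{"gripper":0.05,"tx":-0.041,"ty":-0.0168,"tz":0.0,"spin":0.0}]'; python3 -m inch '[{"gripper":0.05,"tx":0.0,"ty":0.0,"tz":0.02,"spin":0.0},{"gripper":0.05,"tx":0.0,"ty":0.0,"tz":0.02,"spin":0.0},{"gripper":0.05,"tx":0.0,"ty":0.0,"tz":0.0,"spin":0.0},{"gripper":0.05,"tx":0.0,"ty":0.0,"tz":0.0,"spin":0.0},{"gripper":0.05,"tx":0.0,"ty":0.0,"tz":0.0,"spin":0.0},{"gripper":0.05,"tx":0.0,"ty":0.0,"tz":0.0,"spin":0.0},{"gripper":0.05,"tx":0.0,"ty":0.0,"tz":0.0,"spin":0.0},{"gripper":0.05,"tx":0.0,"ty":0.0,"tz":0.0,"spin":0.0}]'
python3 to.py w 440.5 -199.7 19 1.436
python3 - <<'E'
from h import *
f=grab("wrist"); im=f["pixels"][:,:,::-1].copy()
g=[454.487,-201.631,2.221]
P=np.c_[L,np.full(6,14)]; cv2.polylines(im,[proj(f,fr(*g,P)).round().astype(int)],True,(0,0,255),1)
R=np.array([[10+a*.7071*30+b*.7071*6,10-a*.7071*30+b*.7071*6,46] for a,b in((1,1),(1,-1),(-1,-1),(-1,1))])
cv2.polylines(im,[proj(f,fr(*g,R)).round().astype(int)],True,(0,255,0),1)
cv2.imwrite(f"pics/w5.png",im)
E
```

```text
clock: 9.35
eef_pos: [439.1, -200.5, 133.0]
tcp_rot: [-3.139, -0.001, 1.436]
contact_force: [1.0, -0.7, -0.3]
opening: 0.584
clock: 10.15
eef_pos: [441.5, -199.3, 94.7]
tcp_rot: [3.141, 0.0, 1.436]
contact_force: [-0.1, -0.3, -0.6]
opening: 0.583
pos [ 441.5 -199.3   94.7] rot [3.141 0.    1.436] open 0.58 F [-0.1 -0.3 -0.6]
in tray -141.7 -339.8
target [ 440.5 -199.7] tx -0.6 ty -1.0 tz 75.7 spin -0.03
```

View pics/w5.png

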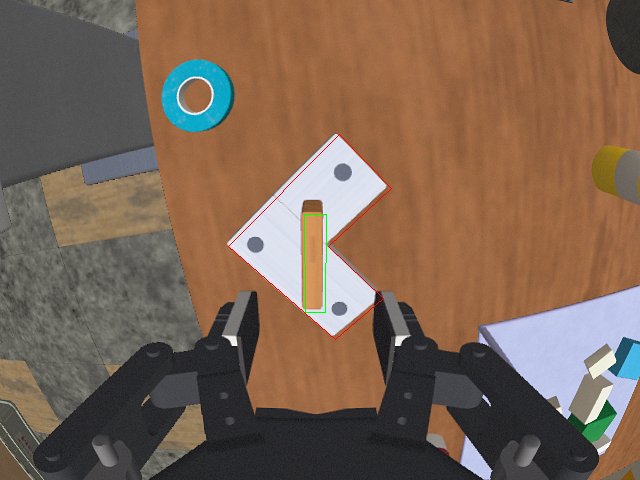

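The overlay matches the plate and rib within ~2 mm. The rib top is at columns 303–323, and the jaws straddle it symmetrically around 316. Descending with a 1 mm correction, then gripping.

```bash
python3 -m inch '[{"gripper":0.05,"tx":0.0,"ty":-0.0012,"tz":0.02,"spin":0.0},{"gripper":0.05,"tx":0.0,"ty":0.0,"tz":0.02,"spin":0.0},{"gripper":0.05,"tx":0.0,"ty":0.0,"tz":0.02,"spin":0.0},{"gripper":0.05,"tx":0.0,"ty":0.0,"tz":0.014,"spin":0.0},{"gripper":0.05,"tx":0.0,"ty":0.0,"tz":0.0,"spin":0.0},{"gripper":0.0,"tx":0.0,"ty":0.0,"tz":0.0,"spin":0.0},{"gripper":0.0,"tx":0.0,"ty":0.0,"tz":0.0,"spin":0.0},{"gripper":0.0,"tx":0.0,"ty":0.0,"tz":0.0,"spin":0.0}]' 100; python3 -m inch '[{"gripper":0.0,"tx":0.0,"ty":0.0,"tz":0.0,"spin":0.0},{"gripper":0.0,"tx":0.0,"ty":0.0,"tz":0.0,"spin":0.0},{"gripper":0.0,"tx":0.0,"ty":0.0,"tz":0.0,"spin":0.0},{"gripper":0.0,"tx":0.0,"ty":0.0,"tz":-0.01,"spin":0.0},{"gripper":0.0,"tx":0.0,"ty":0.0,"tz":-0.02,"spin":0.0},{"gripper":0.0,"tx":0.0,"ty":0.0,"tz":-0.03,"spin":0.0},{"gripper":0.0,"tx":0.0,"ty":0.0,"tz":-0.03,"spin":0.0},{"gripper":0.0,"tx":0.0,"ty":0.0,"tz":-0.03,"spin":0.0}]'
```

```text
clock: 11.0
eef_pos: [440.4, -199.4, 21.4]
tcp_rot: [3.141, 0.0, 1.435]
contact_force: [-2.0, 0.4, 5.2]
opening: 0.121
clock: 11.8
eef_pos: [439.7, -199.0, 142.2]
tcp_rot: [3.141, 0.0, 1.435]
contact_force: [0.5, -0.9, -2.7]
opening: 0.119
```

```bash
python3 -m inch '[{"gripper":0.0,"tx":0.0,"ty":0.0,"tz":0.0,"spin":-8.1},{"gripper":0.0,"tx":0.0,"ty":0.0,"tz":0.0,"spin":-8.1},{"gripper":0.0,"tx":0.0,"ty":0.0,"tz":0.0,"spin":-8.1},{"gripper":0.0,"tx":0.0,"ty":0.0,"tz":0.0,"spin":-8.1},{"gripper":0.0,"tx":0.0,"ty":0.0,"tz":0.0,"spin":-8.2},{"gripper":0.0,"tx":0.0,"ty":0.0,"tz":0.0,"spin":-8.2},{"gripper":0.0,"tx":0.0,"ty":0.0,"tz":0.0,"spin":0.0},{"gripper":0.0,"tx":0.0,"ty":0.0,"tz":0.0,"spin":0.0}]'
python3 to.py t -10 -60 140 2.287
python3 - <<'E'
from h import *
for n in("wrist","side","top"):
    f=grab(n); im=f["pixels"][:,:,::-1].copy()
    if n=="side": im=cv2.resize(im[200:400,150:400],None,fx=3,fy=3)
    cv2.imwrite(f"pics/{n}6.png",im)
E
```

```text
clock: 12.6
eef_pos: [440.0, -199.1, 140.8]
tcp_rot: [3.141, 0.0, 2.283]
contact_force: [0.3, 0.3, -3.5]
opening: 0.119
pos [ 440.  -199.1  140.8] rot [3.141 0.    2.283] open 0.12 F [ 0.3  0.3 -3.5]
in tray -143.2 -339.8
target [592.2  70.8] tx 105.0 ty 291.6 tz 0.8 spin -0.25
```

View pics/wrist6.png

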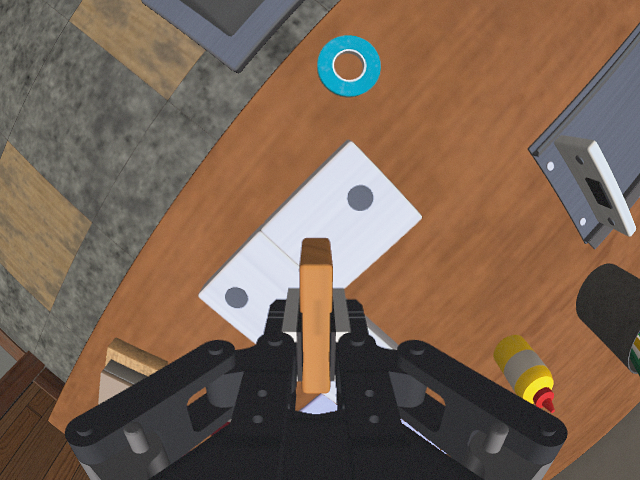

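View pics/side6.png

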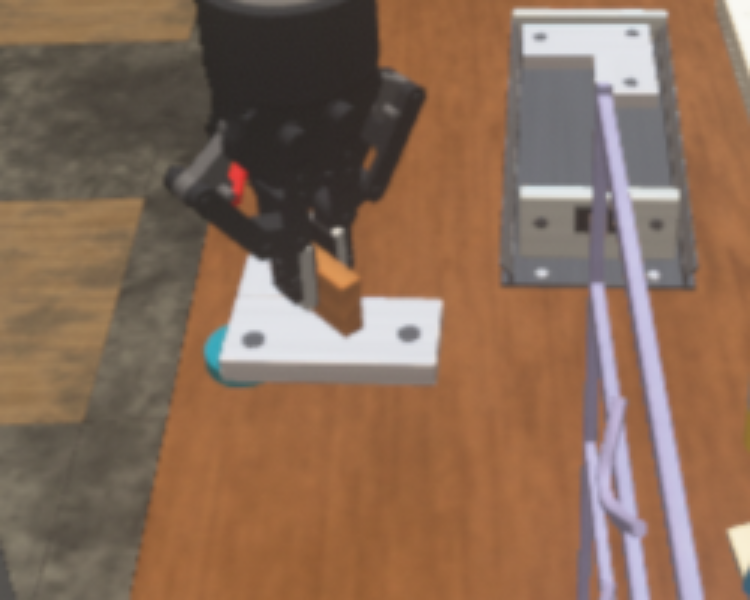

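View pics/top6.png

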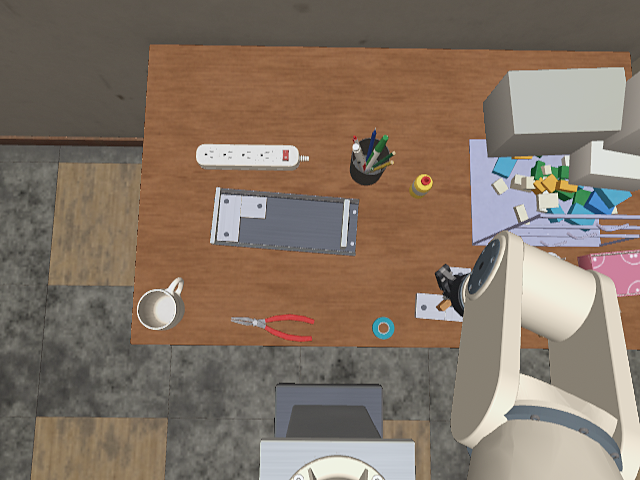

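Run:
```python
from h import *
from scipy.optimize import least_squares
f=grab("wrist")
s=sense(); p=s["eef_pos"]
g=f["pixels"][:,:,0].astype(np.uint8); gg=cv2.cvtColor(f["pixels"],cv2.COLOR_RGB2GRAY)
c=np.array([[350,141],[421,217],[198,296]],np.float32).reshape(-1,1,2)
c=cv2.cornerSubPix(gg,c,(4,4),(-1,-1),(3,50,.01)).reshape(-1,2); print(c)
P=np.array([[50,-50],[4,-50],[50,50.]])
for z in(p[2]-7.4,):
    r=lambda q:(proj(f,fr(*q,np.c_[P,np.full(3,z)]))-c).ravel()
    o=least_squares(r,[454,-199,3.07]); print(z,o.x,r(o.x).round(1))
    q=o.x; print("grip pt",fr(*q,[[10,10,0]])[0],"tcp",p,"plate yaw - tool yaw",q[2]-s["tcp_rot"][2],"exp",np.pi/4)
    # target plate pose: tray (0,-50), yaw pi
    T=[606.3,130,-.069]
    print("dyaw to target",(T[2]+np.pi-q[2]+np.pi)%(2*np.pi)-np.pi)
```

```text
[[350.50684 140.54369]
 [421.92148 216.76231]
 [197.44624 295.1301 ]]
133.0011821822529 [ 449.8288809  -188.97070146    3.07552259] [-0.2 -1.4  2.   0.6 -2.1  1.6]
grip pt [ 439.19047916 -198.28866305    0.        ] tcp [ 440.00600297 -199.16136443  140.40118218] plate yaw - tool yaw 0.7907040712667 exp 0.7853981633974483
dyaw to target -0.0029299344965596497
```

The held plate is level, centred on the tool and aligned. The plain plate is home. Carrying it over the tray now.

```bash
python3 -m inch '[{"gripper":0.0,"tx":0.010,"ty":0.028,"tz":0.0,"spin":0.0},{"gripper":0.0,"tx":0.0135,"ty":0.0375,"tz":0.0,"spin":0.0},{"gripper":0.0,"tx":0.0135,"ty":0.0375,"tz":0.0,"spin":0.0},{"gripper":0.0,"tx":0.0135,"ty":0.0375,"tz":0.0,"spin":0.0},{"gripper":0.0,"tx":0.0135,"ty":0.0375,"tz":0.0,"spin":0.0},{"gripper":0.0,"tx":0.0135,"ty":0.0375,"tz":0.0,"spin":0.0},{"gripper":0.0,"tx":0.0135,"ty":0.0375,"tz":0.0,"spin":0.0},{"gripper":0.0,"tx":0.0135,"ty":0.0375,"tz":0.0,"spin":0.0}]'; python3 -m inch '[{"gripper":0.0,"tx":0.0,"ty":0.0,"tz":0.03,"spin":0.0},{"gripper":0.0,"tx":0.0,"ty":0.0,"tz":0.02,"spin":0.0},{"gripper":0.0,"tx":0.0,"ty":0.0,"tz":0.0,"spin":0.0},{"gripper":0.0,"tx":0.0,"ty":0.0,"tz":0.0,"spin":0.0},{"gripper":0.0,"tx":0.0,"ty":0.0,"tz":0.0,"spin":0.0},{"gripper":0.0,"tx":0.0,"ty":0.0,"tz":0.0,"spin":0.0},{"gripper":0.0,"tx":0.0,"ty":0.0,"tz":0.0,"spin":0.0},{"gripper":0.0,"tx":0.0,"ty":0.0,"tz":0.0,"spin":0.0}]'
python3 to.py t -10 -58 27 2.287
python3 - <<'E'
from h import *
for n in("wrist","side"):
    f=grab(n); im=f["pixels"][:,:,::-1].copy()
    if n=="side": im=cv2.resize(im[150:350,250:450],None,fx=3,fy=3)
    cv2.imwrite(f"pics/{n}7.png",im)
E
```

```text
clock: 13.6
eef_pos: [591.1, 72.0, 140.2]
tcp_rot: [-3.141, -0.0, 2.286]
contact_force: [-0.5, -1.1, -3.3]
opening: 0.118
clock: 14.4
eef_pos: [590.9, 70.2, 90.9]
tcp_rot: [3.141, 0.001, 2.286]
contact_force: [0.1, 0.1, -3.3]
opening: 0.121
pos [590.9  70.2  90.9] rot [3.141e+00 1.000e-03 2.286e+00] open 0.12 F [ 0.1  0.1 -3.3]
in tray -11.2 -60.7
target [592.3  72.8] tx 1.0 ty 2.8 tz 63.9 spin -0.03
```

View pics/wrist7.png

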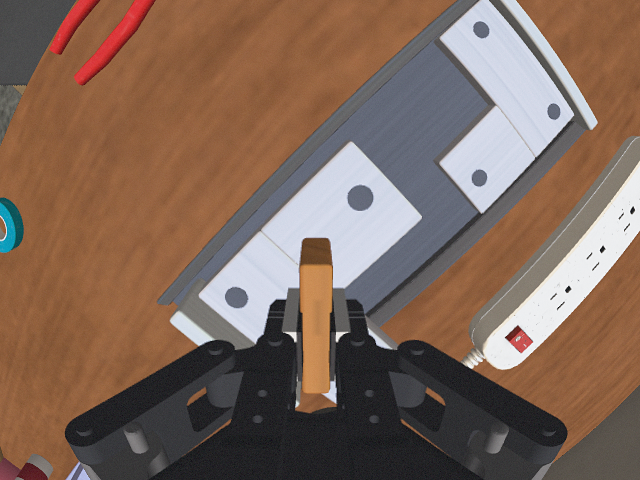

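View pics/side7.png

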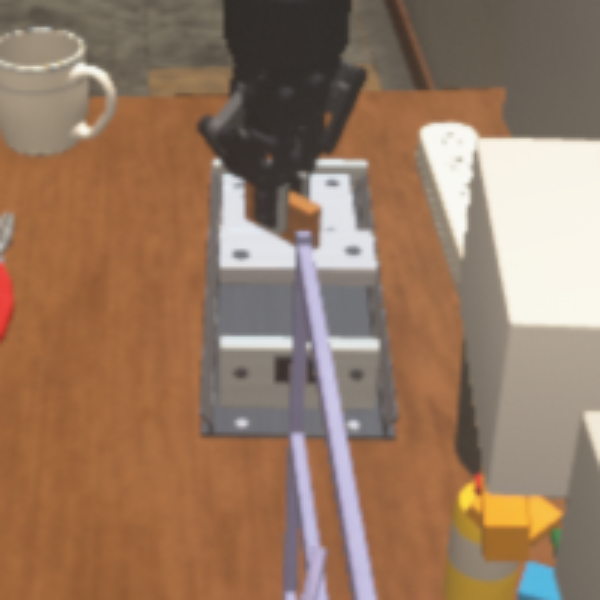

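Well aligned over the tray: corners (350,141), (421,217) and (198,296) are inside the walls. Lowering.

```bash
python3 -m inch '[{"gripper":0.0,"tx":0.001,"ty":0.002,"tz":0.015,"spin":0.0},{"gripper":0.0,"tx":0.0,"ty":0.0,"tz":0.015,"spin":0.0},{"gripper":0.0,"tx":0.0,"ty":0.0,"tz":0.01,"spin":0.0},{"gripper":0.0,"tx":0.0,"ty":0.0,"tz":0.008,"spin":0.0},{"gripper":0.0,"tx":0.0,"ty":0.0,"tz":0.006,"spin":0.0},{"gripper":0.0,"tx":0.0,"ty":0.0,"tz":0.004,"spin":0.0},{"gripper":0.0,"tx":0.0,"ty":0.0,"tz":0.0,"spin":0.0},{"gripper":0.0,"tx":0.0,"ty":0.0,"tz":0.0,"spin":0.0}]';python3 -m inch '[{"gripper":0.0,"tx":0.0,"ty":0.0,"tz":0.002,"spin":0.0},{"gripper":0.0,"tx":0.0,"ty":0.0,"tz":0.002,"spin":0.0},{"gripper":0.0,"tx":0.0,"ty":0.0,"tz":0.001,"spin":0.0},{"gripper":0.0,"tx":0.0,"ty":0.0,"tz":0.0,"spin":0.0},{"gripper":0.0,"tx":0.0,"ty":0.0,"tz":0.0,"spin":0.0},{"gripper":0.0,"tx":0.0,"ty":0.0,"tz":0.0,"spin":0.0},{"gripper":0.0,"tx":0.0,"ty":0.0,"tz":0.0,"spin":0.0},{"gripper":0.0,"tx":0.0,"ty":0.0,"tz":0.0,"spin":0.0}]'
python3 to.py t -10 -58 25.4 2.287
python3 - <<'E'
from h import *
for n in("wrist","side"):
    f=grab(n); im=f["pixels"][:,:,::-1].copy()
    if n=="side": im=cv2.resize(im[150:350,250:450],None,fx=3,fy=3)
    cv2.imwrite(f"pics/{n}8.png",im)
E
```

```text
clock: 15.3
eef_pos: [591.7, 72.4, 32.5]
tcp_rot: [3.141, 0.0, 2.287]
contact_force: [0.2, -0.5, -2.8]
opening: 0.118
clock: 16.1
eef_pos: [591.5, 72.4, 27.3]
tcp_rot: [3.142, 0.0, 2.287]
contact_force: [-0.2, 0.5, -2.7]
opening: 0.12
pos [591.5  72.4  27.3] rot [3.142 0.    2.287] open 0.12 F [-0.2  0.5 -2.7]
in tray -10.8 -58.5
target [592.3  72.8] tx -0.2 ty 0.9 tz 1.9 spin -0.01
```

View pics/wrist8.png

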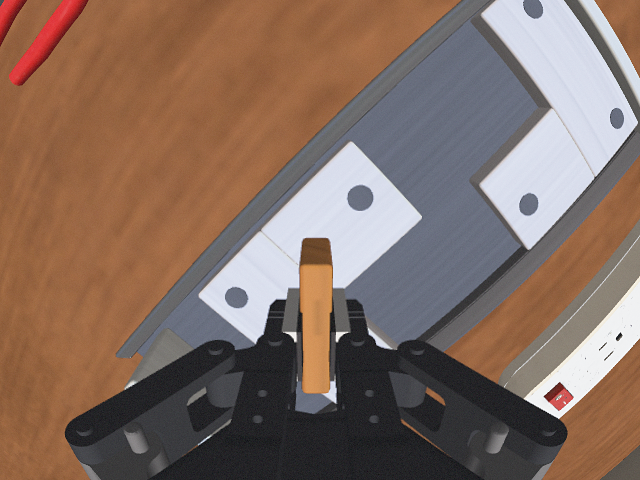

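View pics/side8.png

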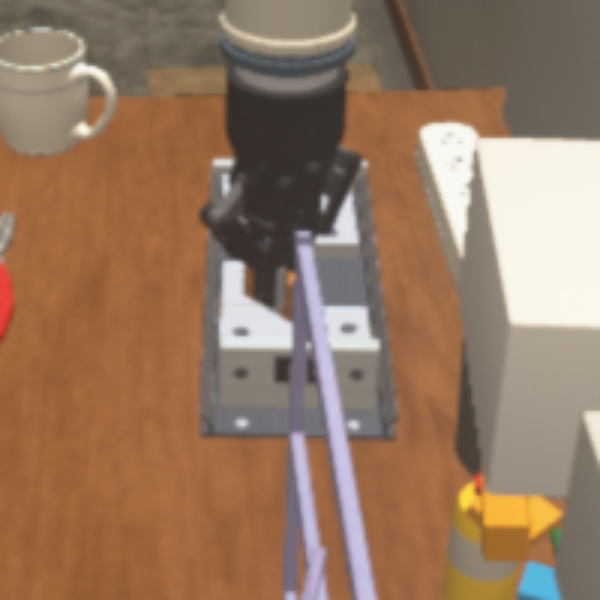

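Within the walls and about 2 mm off the floor. Lowering the last bit, releasing and rising.

```bash
python3 -m inch '[{"gripper":0.0,"tx":0.0,"ty":0.0005,"tz":0.0015,"spin":0.0},{"gripper":0.0,"tx":0.0,"ty":0.0,"tz":0.001,"spin":0.0},{"gripper":0.0,"tx":0.0,"ty":0.0,"tz":0.0,"spin":0.0},{"gripper":0.0,"tx":0.0,"ty":0.0,"tz":0.0,"spin":0.0},{"gripper":0.04,"tx":0.0,"ty":0.0,"tz":0.0,"spin":0.0},{"gripper":0.04,"tx":0.0,"ty":0.0,"tz":0.0,"spin":0.0},{"gripper":0.04,"tx":0.0,"ty":0.0,"tz":0.0,"spin":0.0},{"gripper":0.04,"tx":0.0,"ty":0.0,"tz":0.0,"spin":0.0}]';python3 -m inch '[{"gripper":0.04,"tx":0.0,"ty":0.0,"tz":0.0,"spin":0.0},{"gripper":0.04,"tx":0.0,"ty":0.0,"tz":-0.02,"spin":0.0},{"gripper":0.04,"tx":0.0,"ty":0.0,"tz":-0.04,"spin":0.0},{"gripper":0.04,"tx":0.0,"ty":0.0,"tz":-0.04,"spin":0.0},{"gripper":0.04,"tx":0.0,"ty":0.0,"tz":-0.02,"spin":0.0},{"gripper":0.0,"tx":0.0,"ty":0.0,"tz":0.0,"spin":0.0},{"gripper":0.0,"tx":0.0,"ty":0.0,"tz":0.0,"spin":0.0},{"gripper":0.0,"tx":0.0,"ty":0.0,"tz":0.0,"spin":0.0}]'
python3 - <<'E'
from h import *
for n in("wrist","side"):
    f=grab(n); im=f["pixels"][:,:,::-1].copy()
    if n=="side": im=cv2.resize(im[150:350,250:450],None,fx=3,fy=3)
    cv2.imwrite(f"pics/{n}9.png",im)
E
python3 to.py t 0 -185 30 1.502
```

```text
clock: 17.0
eef_pos: [591.9, 72.7, 24.8]
tcp_rot: [3.142, 0.0, 2.287]
contact_force: [0.0, 0.1, -0.4]
opening: 0.466
clock: 17.8
eef_pos: [590.9, 72.6, 143.4]
tcp_rot: [-3.14, -0.001, 2.287]
contact_force: [0.8, 0.0, -0.5]
opening: 0.0
pos [590.9  72.6 143.3] rot [-3.140e+00 -1.000e-03  2.287e+00] open 0.0 F [-0.7 -0.2  0.1]
in tray -11.4 -58.3
target [593.5 -54.6] tx -97.7 ty -81.5 tz 113.3 spin 44.96
```

View pics/wrist9.png

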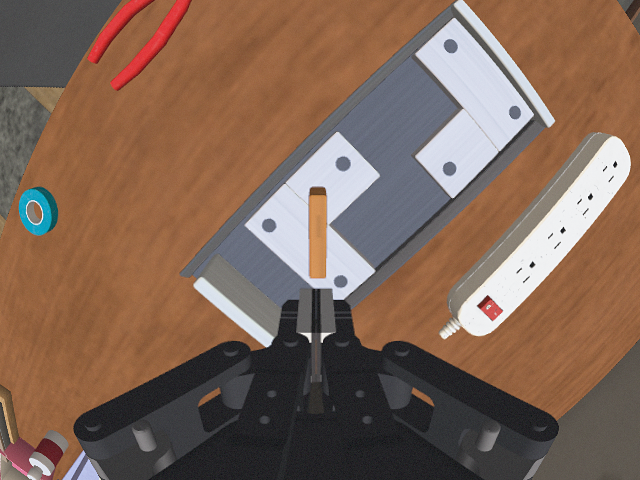

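View pics/side9.png

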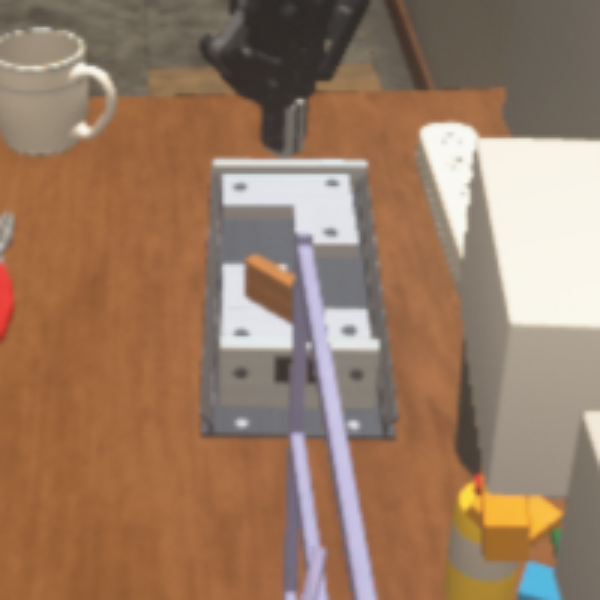

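Run:
```python
from h import *
f=grab("top"); g=grab("side")
for z in(0,50,100,150,200,300,400): print(z,ray(g,[[350,232]],z)[0].round(),proj(f,ray(g,[[350,232]],z)).round(),ray(f,[[474,244]],z)[0].round())
im=f["pixels"][130:330,420:640,::-1]; cv2.imwrite("pics/lil.png",cv2.resize(im,None,fx=3,fy=3))
```

```text
0 [616. 180.   0.] [[256. 217.]] [ 564. -297.    0.]
50 [608. 103.  50.] [[290. 217.]] [ 556. -279.   50.]
100 [599.  26. 100.] [[328. 217.]] [ 549. -262.  100.]
150 [590. -51. 150.] [[369. 217.]] [ 542. -245.  150.]
200 [ 581. -127.  200.] [[416. 217.]] [ 534. -228.  200.]
300 [ 563. -281.  300.] [[529. 217.]] [ 520. -194.  300.]
400 [ 546. -434.  400.] [[677. 217.]] [ 505. -160.  400.]
```

View pics/lil.png

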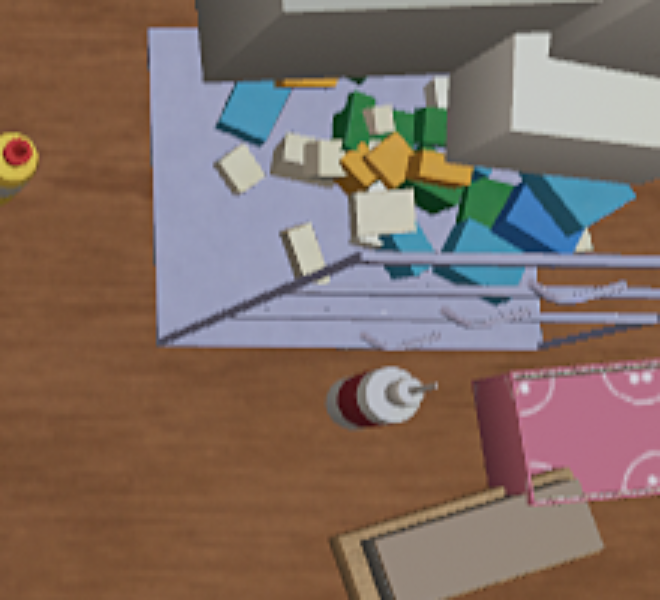

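The grip plate lies flat, stop back. The lilac frame upright is at (564,-281), well clear of the pushing position. Moving behind the stop.

```bash
python3 -m inch '[{"gripper":0.0,"tx":0.0,"ty":0.0,"tz":0.0,"spin":7.5},{"gripper":0.0,"tx":0.0,"ty":0.0,"tz":0.0,"spin":7.5},{"gripper":0.0,"tx":0.0,"ty":0.0,"tz":0.0,"spin":7.5},{"gripper":0.0,"tx":0.0,"ty":0.0,"tz":0.0,"spin":7.5},{"gripper":0.0,"tx":0.0,"ty":0.0,"tz":0.0,"spin":7.5},{"gripper":0.0,"tx":0.0,"ty":0.0,"tz":0.0,"spin":7.5},{"gripper":0.0,"tx":-0.03,"ty":0.005,"tz":0.0,"spin":0.0},{"gripper":0.0,"tx":-0.04,"ty":0.006,"tz":0.0,"spin":0.0}]';python3 -m inch '[{"gripper":0.0,"tx":-0.04,"ty":0.0,"tz":0.0,"spin":0.0},{"gripper":0.0,"tx":-0.02,"ty":0.0,"tz":0.0,"spin":0.0},{"gripper":0.0,"tx":0.0,"ty":0.0,"tz":0.03,"spin":0.0},{"gripper":0.0,"tx":0.0,"ty":0.0,"tz":0.03,"spin":0.0},{"gripper":0.0,"tx":0.0,"ty":0.0,"tz":0.0,"spin":0.0},{"gripper":0.0,"tx":0.0,"ty":0.0,"tz":0.0,"spin":0.0},{"gripper":0.0,"tx":0.0,"ty":0.0,"tz":0.0,"spin":0.0},{"gripper":0.0,"tx":0.0,"ty":0.0,"tz":0.0,"spin":0.0}]'
python3 - <<'E'
from h import *
for n in("wrist","side"):
    f=grab(n); im=f["pixels"][:,:,::-1].copy()
    if n=="side": im=cv2.resize(im[150:350,250:450],None,fx=3,fy=3)
    cv2.imwrite(f"pics/{n}10.png",im)
E
python3 to.py t 0 -178 28 1.502
```

```text
clock: 18.8
eef_pos: [597.8, 2.7, 144.2]
tcp_rot: [-3.141, -0.0, 1.504]
contact_force: [0.5, -0.6, -0.5]
opening: 0.003
clock: 19.6
eef_pos: [594.8, -57.6, 86.2]
tcp_rot: [3.139, 0.0, 1.502]
contact_force: [-0.3, 0.1, -0.0]
opening: 0.001
pos [594.5 -57.6  85.9] rot [3.14  0.    1.502] open 0.0 F [-0.3  0.1  0.2]
in tray 1.2 -188.0
target [594.  -47.6] tx 10.0 ty -1.2 tz 57.9 spin -0.02
```

View pics/wrist10.png

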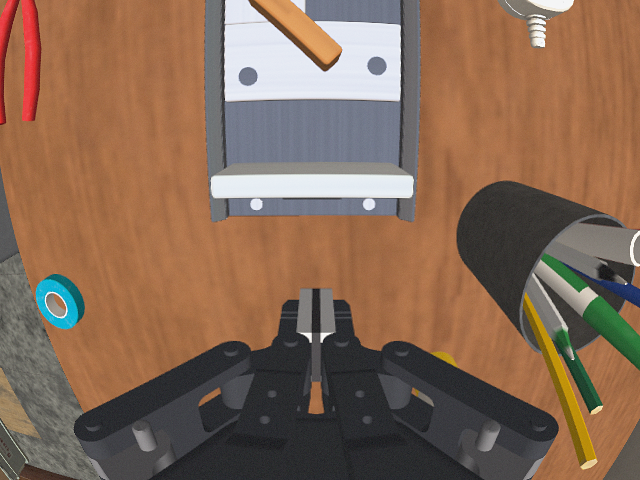

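View pics/side10.png

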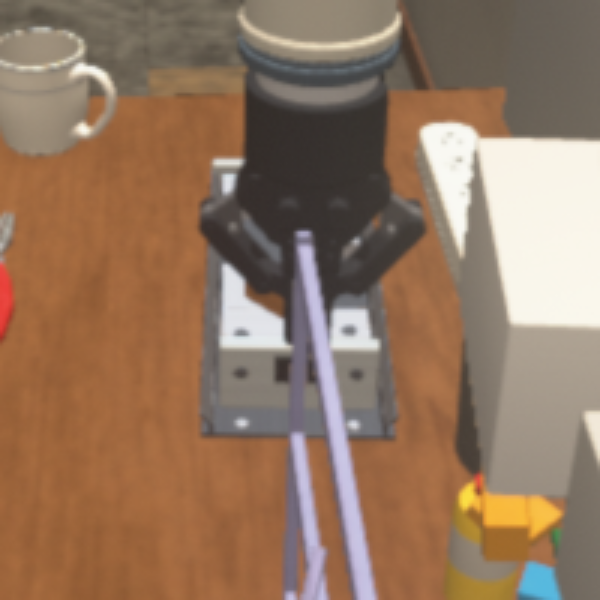

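Centred behind the stop (bar at row 187, centre column 313). The pen cup is clear to the right. Descending.

```bash
python3 -m inch '[{"gripper":0.0,"tx":0.0,"ty":-0.001,"tz":0.02,"spin":0.0},{"gripper":0.0,"tx":0.0,"ty":0.0,"tz":0.02,"spin":0.0},{"gripper":0.0,"tx":0.0,"ty":0.0,"tz":0.018,"spin":0.0},{"gripper":0.0,"tx":0.0,"ty":0.0,"tz":0.0,"spin":0.0},{"gripper":0.0,"tx":0.008,"ty":0.0,"tz":0.0,"spin":0.0},{"gripper":0.0,"tx":0.008,"ty":0.0,"tz":0.0,"spin":0.0},{"gripper":0.0,"tx":0.008,"ty":0.0,"tz":0.0,"spin":0.0},{"gripper":0.0,"tx":0.008,"ty":0.0,"tz":0.0,"spin":0.0}]'
python3 to.py t 0 -39 28 1.502
```

```text
clock: 20.5
eef_pos: [595.7, -24.9, 27.7]
tcp_rot: [3.14, 0.0, 1.502]
contact_force: [0.3, -3.0, 1.4]
opening: -0.0
pos [595.7 -24.9  27.7] rot [3.14  0.    1.502] open -0.0 F [ 0.3 -3.   1.4]
in tray 0.1 -155.3
target [603.6  91.1] tx 116.3 ty -0.1 tz -0.3 spin -0.01
```

```bash
python3 -m inch '[{"gripper":0.0,"tx":0.007,"ty":0.0,"tz":0.0,"spin":0.0},{"gripper":0.0,"tx":0.007,"ty":0.0,"tz":0.0,"spin":0.0},{"gripper":0.0,"tx":0.007,"ty":0.0,"tz":0.0,"spin":0.0},{"gripper":0.0,"tx":0.007,"ty":0.0,"tz":0.0,"spin":0.0},{"gripper":0.0,"tx":0.007,"ty":0.0,"tz":0.0,"spin":0.0},{"gripper":0.0,"tx":0.007,"ty":0.0,"tz":0.0,"spin":0.0},{"gripper":0.0,"tx":0.007,"ty":0.0,"tz":0.0,"spin":0.0},{"gripper":0.0,"tx":0.007,"ty":0.0,"tz":0.0,"spin":0.0}]'
python3 - <<'E'
from h import *
for n in("wrist",):
    f=grab(n); im=f["pixels"][:,:,::-1].copy()
    cv2.imwrite(f"pics/{n}11.png",im)
E
python3 to.py t 0 -39 28 1.502
```

```text
clock: 21.3
eef_pos: [599.0, 30.3, 26.8]
tcp_rot: [3.141, 0.0, 1.501]
contact_force: [0.1, -5.5, 1.9]
opening: 0.002
pos [599.1  31.3  26.8] rot [ 3.141 -0.     1.502] open 0.0 F [0.6 0.1 0.6]
in tray -0.4 -99.0
target [603.6  91.1] tx 60.0 ty 0.4 tz -1.2 spin -0.03
```

View pics/wrist11.png

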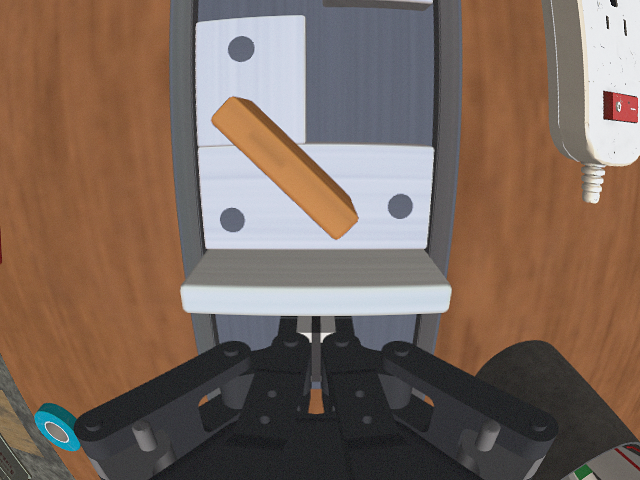

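The stop is flush with the grip plate at row 250 and sliding straight. 60 mm to go: I'll push 50 mm, look, then make small steps.

```bash
python3 -m inch '[{"gripper":0.0,"tx":0.0065,"ty":0.0,"tz":0.0,"spin":0.0},{"gripper":0.0,"tx":0.0065,"ty":0.0,"tz":0.0,"spin":0.0},{"gripper":0.0,"tx":0.0065,"ty":0.0,"tz":0.0,"spin":0.0},{"gripper":0.0,"tx":0.0065,"ty":0.0,"tz":0.0,"spin":0.0},{"gripper":0.0,"tx":0.0065,"ty":0.0,"tz":0.0,"spin":0.0},{"gripper":0.0,"tx":0.0065,"ty":0.0,"tz":0.0,"spin":0.0},{"gripper":0.0,"tx":0.0065,"ty":0.0,"tz":0.0,"spin":0.0},{"gripper":0.0,"tx":0.0045,"ty":0.0,"tz":0.0,"spin":0.0}]'
python3 - <<'E'
from h import *
for n in("wrist",):
    f=grab(n); im=f["pixels"][:,:,::-1].copy()
    cv2.imwrite(f"pics/{n}12.png",im)
E
python3 to.py t 0 -39 28 1.502
```

```text
clock: 22.15
eef_pos: [602.4, 80.1, 26.8]
tcp_rot: [-3.142, 0.0, 1.502]
contact_force: [0.7, -6.7, 2.4]
opening: -0.003
pos [602.4  80.6  26.8] rot [3.142 0.    1.502] open 0.0 F [ 1.4 -1.4  1.9]
in tray -0.4 -49.5
target [603.6  91.1] tx 10.5 ty 0.4 tz -1.2 spin -0.02
```

View pics/wrist12.png

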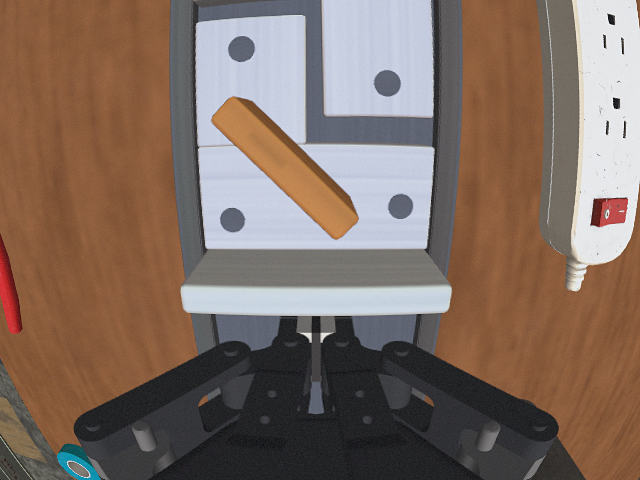

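Interlocking correctly: about 12 mm gap remaining (rows 117–146) and no collision. Continuing.

```bash
python3 -m inch '[{"gripper":0.0,"tx":0.003,"ty":0.0,"tz":0.0,"spin":0.0},{"gripper":0.0,"tx":0.003,"ty":0.0,"tz":0.0,"spin":0.0},{"gripper":0.0,"tx":0.003,"ty":0.0,"tz":0.0,"spin":0.0},{"gripper":0.0,"tx":0.001,"ty":0.0,"tz":0.0,"spin":0.0},{"gripper":0.0,"tx":0.001,"ty":0.0,"tz":0.0,"spin":0.0},{"gripper":0.0,"tx":0.0,"ty":0.0,"tz":0.0,"spin":0.0},{"gripper":0.0,"tx":0.0,"ty":0.0,"tz":0.0,"spin":0.0},{"gripper":0.0,"tx":0.0,"ty":0.0,"tz":0.0,"spin":0.0}]'
python3 - <<'E'
from h import *
for n in("wrist",):
    f=grab(n); im=f["pixels"][:,:,::-1].copy()
    cv2.imwrite(f"pics/{n}13.png",im)
E
python3 to.py t 0 -39 28 1.502
```

```text
clock: 23.0
eef_pos: [603.1, 90.7, 26.7]
tcp_rot: [-3.141, 0.0, 1.501]
contact_force: [1.2, -5.7, 2.9]
opening: -0.007
pos [603.1  90.7  26.8] rot [-3.142  0.     1.501] open 0.0 F [ 1.8 -5.4  2.4]
in tray -0.5 -39.4
target [603.6  91.1] tx 0.4 ty 0.5 tz -1.2 spin -0.04
```

View pics/wrist13.png

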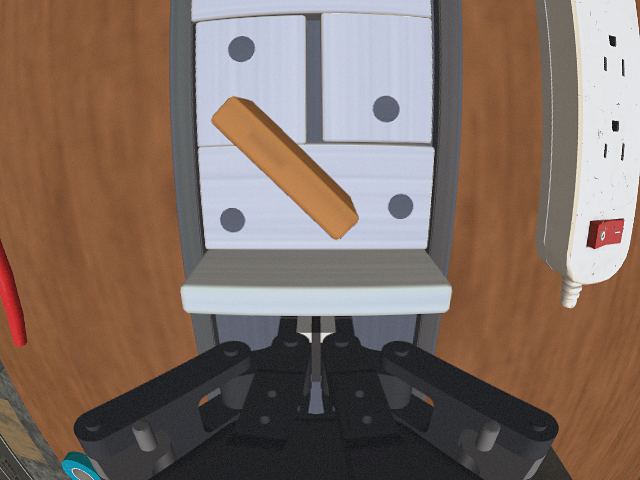

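About 1 mm gaps left. A few 1 mm steps while watching the force.

```bash
python3 -m inch '[{"gripper":0.0,"tx":0.001,"ty":0.0,"tz":0.0,"spin":0.0},{"gripper":0.0,"tx":0.001,"ty":0.0,"tz":0.0,"spin":0.0},{"gripper":0.0,"tx":0.001,"ty":0.0,"tz":0.0,"spin":0.0},{"gripper":0.0,"tx":0.0,"ty":0.0,"tz":0.0,"spin":0.0},{"gripper":0.0,"tx":0.0,"ty":0.0,"tz":0.0,"spin":0.0},{"gripper":0.0,"tx":0.0,"ty":0.0,"tz":0.0,"spin":0.0},{"gripper":0.0,"tx":0.0,"ty":0.0,"tz":0.0,"spin":0.0},{"gripper":0.0,"tx":0.0,"ty":0.0,"tz":0.0,"spin":0.0}]'
python3 - <<'E'
from h import *
for n in("wrist",):
    f=grab(n); im=f["pixels"][:,:,::-1].copy()
    cv2.imwrite(f"pics/{n}14.png",im)
E
python3 to.py t 0 -39 28 1.502
```

```text
clock: 23.85
eef_pos: [603.1, 91.9, 26.8]
tcp_rot: [-3.141, 0.002, 1.502]
contact_force: [0.8, -16.6, 4.8]
opening: 0.0
pos [603.1  91.9  26.8] rot [-3.141e+00  2.000e-03  1.502e+00] open -0.0 F [  0.6 -16.    3.8]
in tray -0.6 -38.2
target [603.6  91.1] tx -0.8 ty 0.6 tz -1.2 spin -0.01
```

View pics/wrist14.png

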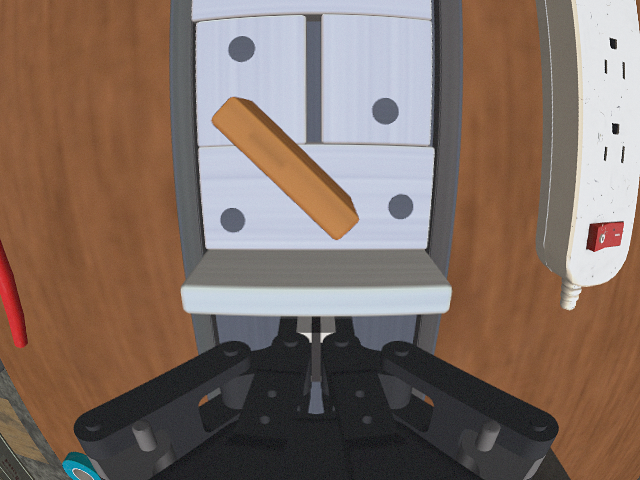

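Tight (16 N, end gaps closed). Backing off, lifting and clearing the top view.

```bash
python3 -m inch '[{"gripper":0.0,"tx":-0.01,"ty":0.0,"tz":0.0,"spin":0.0},{"gripper":0.0,"tx":-0.03,"ty":0.0,"tz":0.0,"spin":0.0},{"gripper":0.0,"tx":-0.03,"ty":0.0,"tz":0.0,"spin":0.0},{"gripper":0.0,"tx":0.0,"ty":0.0,"tz":-0.04,"spin":0.0},{"gripper":0.0,"tx":0.0,"ty":0.0,"tz":-0.04,"spin":0.0},{"gripper":0.0,"tx":0.0,"ty":0.0,"tz":-0.04,"spin":0.0},{"gripper":0.0,"tx":-0.03,"ty":-0.03,"tz":0.0,"spin":0.0},{"gripper":0.0,"tx":-0.03,"ty":-0.03,"tz":0.0,"spin":0.0}]';python3 -m inch '[{"gripper":0.0,"tx":-0.03,"ty":-0.03,"tz":0.0,"spin":0.0},{"gripper":0.0,"tx":-0.03,"ty":-0.03,"tz":0.0,"spin":0.0},{"gripper":0.0,"tx":-0.03,"ty":-0.03,"tz":0.0,"spin":0.0},{"gripper":0.0,"tx":-0.03,"ty":-0.02,"tz":0.0,"spin":0.0},{"gripper":0.0,"tx":-0.03,"ty":0.0,"tz":0.0,"spin":0.0},{"gripper":0.0,"tx":-0.03,"ty":0.0,"tz":0.0,"spin":0.0},{"gripper":0.0,"tx":0.0,"ty":0.0,"tz":0.0,"spin":0.0},{"gripper":0.0,"tx":0.0,"ty":0.0,"tz":0.0,"spin":0.0}]'
python3 - <<'E'
from h import *
f=grab("top"); im=f["pixels"][:,:,::-1].copy(); cv2.imwrite("pics/t15.png",im)
cv2.imwrite("pics/t15c.png",cv2.resize(im[180:265,200:370],None,fx=4.6,fy=4.6,interpolation=cv2.INTER_CUBIC))
g=grab("side");cv2.imwrite("pics/s15.png",cv2.resize(g["pixels"][180:320,280:420,::-1],None,fx=4,fy=4,interpolation=cv2.INTER_CUBIC))
E
```

```text
clock: 24.7
eef_pos: [534.6, -31.3, 147.9]
tcp_rot: [3.139, -0.001, 1.503]
contact_force: [-0.4, -1.1, -0.9]
opening: -0.004
clock: 25.5
eef_pos: [411.8, -203.4, 146.5]
tcp_rot: [-3.141, -0.001, 1.499]
contact_force: [-0.5, -0.3, 0.1]
opening: -0.001
```

View pics/t15c.png

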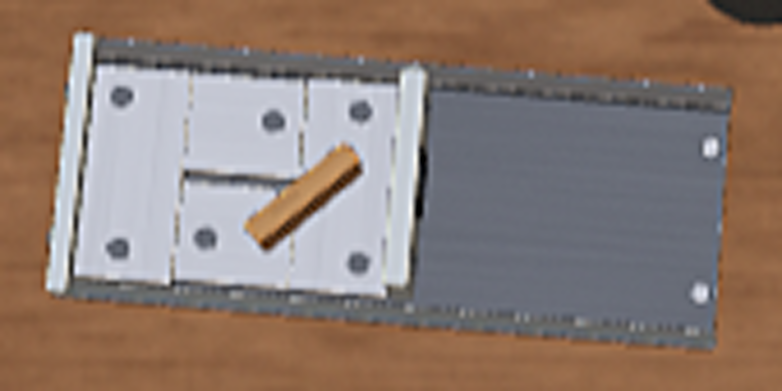

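View pics/s15.png

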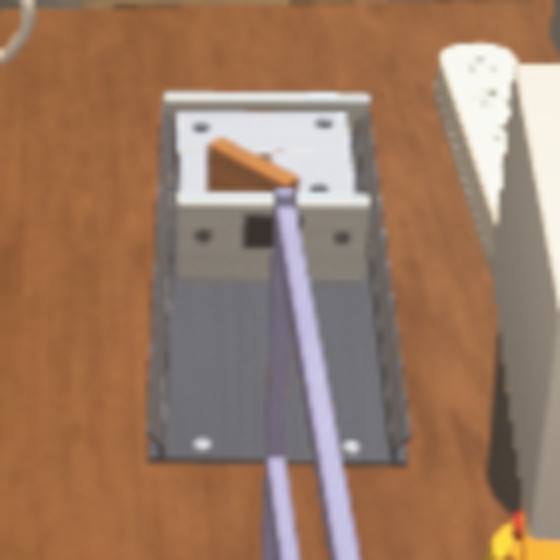

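View pics/t15.png

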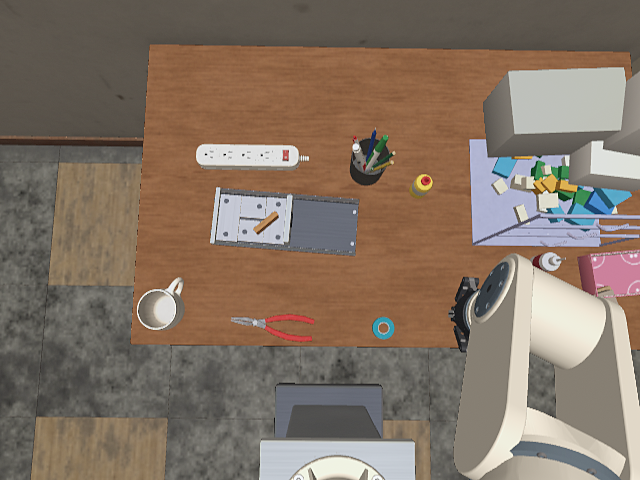

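The plates are interlocked and tight. A quick numeric check of the stop and plates before handing in.

Run:
```python
from h import *
f=grab("top"); t=[606.319,129.967,-.069]
inv=lambda P:((np.array(P)[:,:2]-t[:2])@np.array([[np.cos(t[2]),-np.sin(t[2])],[np.sin(t[2]),np.cos(t[2])]])).round(1).tolist()
ct=lambda a:(np.array(a,float)+.5)/4.6-.5+[200,180]
print("stop inner corners",inv(ray(f,ct([(401,66),(386,288)]),55)),"outer",inv(ray(f,ct([(427,67),(409,290)]),55)))
print("plain end corners",inv(ray(f,ct([(98,66),(77,277)]),18)),"its near edge of long arm",inv(ray(f,ct([(305,77),(302,177)]),18)))
```

```text
stop inner corners [[50.9, -15.8], [-51.0, -18.3]] outer [[51.4, -27.6], [-51.1, -28.6]]
plain end corners [[48.1, 129.1], [-52.4, 127.9]] its near edge of long arm [[50.9, 31.7], [3.2, 28.5]]
```

Stop inner face is at y≈-16.5 (reads ≈0.1235), the plain plate's far edge is at ≈128.5–129 (nominal 130), and the robot is clear of everything. Handing in.

```bash
python3 -c "
from rig import *
s=sense();print(s['clock'],s['contact_force']);print(sign_off())"
```

```text
25.65 [-0.18590204  0.0973043  -0.67441462]
the job is handed in; nothing more can be done
None
```

Both plates are packed tight against the closed end and the job is handed in, at about 25.7 s of the 64 s allowed; the hand-in reports no verdict.

**What I did:** I slid the plain plate along the floor with the closed fingers until it met the end wall at about 11 N. I picked up the other plate by its grip, turned it 49°, and laid it in the tray at about y = -48 mm. I then pushed the stop up until both plates were tight, at about 16 N, and moved the arm clear.

**Last checks, all from camera measurements good to about 2 mm:**
- **Stop:** its inner face is at tray y of about -17 mm, so it reads roughly 0.123. The tight position is 0.124 and the limit is 0.119.
- **Plain plate:** its far edge is 1–2 mm from the nominal closed end, which is within calibration error.
- **Fit:** in the pictures the L's are interlocked and flat, with no visible end gaps. Only the roughly 8 mm gap between the long arms remains, which the plate sizes make unavoidable. I did not measure the grip plate's position or tilt separately.
- **Surroundings:** the mug, glue bottle and tape look unmoved, and the robot was touching nothing at the end.

The only hitch was my first move command, which was refused for missing keys and moved nothing. No check failed or disagreed by more than about 2 mm.

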